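# Load the clamshell parts washer and start it

## Task

Swing the white hood of the blue parts washer well open, past upright. Stand every steel brake piston upright in a well of the washer, one to a well and right down to its floor, then lower the orange hold-down plate over the two pins until it rests flush on their shoulders. Swing the hood shut until its edge sits fully on the tub's rim, then press the green start button fully down and release it. Leave the brass bush and everything else on the bench where it is.

Things in the scene. Friction and masses are not known exactly. Their poses are not given: they have to be found in the camera images.
- washer: bench-top clamshell parts washer, fixed: open blue tub 178 mm (its x) by 140 mm (its y), walls 6 mm thick, rim 66 mm above the bench; z up, origin centre of the underside. Inside: a white rack with four wells and two steel pins on its x axis. White hood hinged on the +y long rim; grey control pod at the -y side. In the tub there is room to open the fingers along the washer's x
- hood (a joint): angle of the white hood (upper shell half, 178 x 140 mm, 52 mm deep, 5 mm thick): 0 = shut, its edge on the tub's rim (its top then 118 mm above the bench); about 2 = thrown open to the +y side (1.57 upright). Starts shut or a little ajar. Limits 0 and 2.3. The hinge is stiff: the hood stays at any angle, and takes about 2 to 6 N at the handle to move
- hood_hinge (a point): middle of the hood's hinge line, which runs along the washer's x, on top of the +y rim (70 mm from the washer's centre, 66 mm above the bench)
- hood_handle (a point): middle of the hood's black handle: a round bar 12 mm thick, 68 mm long, parallel to the hinge, on two arms that hold it 40 mm out from the hood's edge farthest from the hinge; 180 mm from the hinge line, and 12 mm above the rim when the hood is shut. The clear gap between bar and hood is 34 mm
- seat (a point): point midway between the two locating pins, level with their shoulders, 50 mm above the bench; the middle of the plate's underside comes here. Axes as the washer's. The pins stand 60 mm either side of it along x: a post 16 mm in diameter up to the shoulder, then a pin 10 mm in diameter, 23 mm tall, with a tapered tip (last 6 mm)
- plate: orange hold-down plate, 144 mm (its x) by 100 mm (its y) by 6 mm thick, about 220 g, with a hole 12.4 mm in diameter 60 mm either side of its centre on its x axis, and a black grip bar on top at the centre, 12 mm thick (along x), 50 mm long (along y), 28 mm tall (6 to 34 mm above the underside). Origin: centre of the underside. It fits either way round
- start (a joint): travel of the green start button (m): 0 = up, 0.006 = fully down. Spring return; about 5 N takes it fully down
- start_top (a point): centre of the top of the green start button (28 mm in diameter), pressed straight down; it sits on a grey pod 44 mm square and 56 mm tall at the washer's x = 70 mm, y = -94 mm
- well0 (a point): centre of the floor of washer well 0, 10 mm above the bench; round, 37 mm in diameter, 14 mm deep (rack top 24 mm above the bench). Wells are 68 mm apart along the washer's x and 50 mm along its y
- well1 (a point): centre of the floor of washer well 1, 10 mm above the bench; round, 37 mm in diameter, 14 mm deep (rack top 24 mm above the bench). Wells are 68 mm apart along the washer's x and 50 mm along its y
- well2 (a point): centre of the floor of washer well 2, 10 mm above the bench; round, 37 mm in diameter, 14 mm deep (rack top 24 mm above the bench). Wells are 68 mm apart along the washer's x and 50 mm along its y
- well3 (a point): centre of the floor of washer well 3, 10 mm above the bench; round, 37 mm in diameter, 14 mm deep (rack top 24 mm above the bench). Wells are 68 mm apart along the washer's x and 50 mm along its y
- piston0: steel brake-caliper piston, a plain cylinder 32 mm in diameter and 38 mm tall, about 130 g, standing on the bench on the cardboard. Origin: its middle, halfway up (19 mm from either end); z along its axis. May be absent. Either end may be up in the wells
- piston1: steel brake-caliper piston, a plain cylinder 32 mm in diameter and 38 mm tall, about 130 g, standing on the bench on the cardboard. Origin: its middle, halfway up (19 mm from either end); z along its axis. May be absent. Either end may be up in the wells
- piston2: steel brake-caliper piston, a plain cylinder 32 mm in diameter and 38 mm tall, about 130 g, standing on the bench on the cardboard. Origin: its middle, halfway up (19 mm from either end); z along its axis. May be absent. Either end may be up in the wells
- piston3: steel brake-caliper piston, a plain cylinder 32 mm in diameter and 38 mm tall, about 130 g, standing on the bench on the cardboard. Origin: its middle, halfway up (19 mm from either end); z along its axis. May be absent. Either end may be up in the wells
- bush: brass bush among the pistons, ring 42 mm in diameter, 22 mm tall; not to be washed. Origin at its underside
- pad: brake pad, 90 x 45 x 15 mm, lying on the bench; leave
- wrench: wrench lying on the bench; leave
- driver: screwdriver lying on the bench; leave
- cleaner: blue spray-cleaner bottle, 60 mm in diameter, 170 mm tall; leave
- grease: yellow grease jar, 68 mm in diameter, 70 mm tall; leave
- tape: black roll of tape, 90 mm in diameter, 20 mm tall, lying flat; leave
Mind the look-alikes: they are no part of the job. Leave any turquoise look-alike of the piston2 alone. Leave any purple look-alike of the piston3 alone.

How it is judged (in metres and radians):
On the way, in this order (a step that is already met when the one before it is completed fails the run):
1. the hood is swung open past upright (value of joint hood above 1.65 rad), for 0.2 s.
2. every piston present stands in a well, down on its floor ((horizontal distance between piston0 and well0 below 0.006 m or horizontal distance between piston0 and well1 below 0.006 m or horizontal distance between piston0 and well2 below 0.006 m or horizontal distance between piston0 and well3 below 0.006 m) and z of each of piston0, piston1, piston2, piston3 in the frame of washer below 0.032 m and angle between the z axis of each of piston0, piston1, piston2, piston3 and the z axis of washer, either way round below 0.12 rad and (horizontal distance between piston1 and well0 below 0.006 m or horizontal distance between piston1 and well1 below 0.006 m or horizontal distance between piston1 and well2 below 0.006 m or horizontal distance between piston1 and well3 below 0.006 m) and (horizontal distance between piston2 and well0 below 0.006 m or horizontal distance between piston2 and well1 below 0.006 m or horizontal distance between piston2 and well2 below 0.006 m or horizontal distance between piston2 and well3 below 0.006 m) and (horizontal distance between piston3 and well0 below 0.006 m or horizontal distance between piston3 and well1 below 0.006 m or horizontal distance between piston3 and well2 below 0.006 m or horizontal distance between piston3 and well3 below 0.006 m)), for 0.2 s.
3. the hold-down plate rests flush on both pins' shoulders (horizontal distance between plate and seat below 0.004 m and z of plate in the frame of seat between -0.002 and 0.002 m and angle between plate's own z axis and vertical below 0.03 rad and angle between the x axis of plate and the x axis of washer, either way round below 0.06 rad), for 0.2 s.
4. the hood is shut, edge on the rim (value of joint hood below 0.02 rad), for 0.2 s.
5. the start button is fully down, with the hood shut (value of joint start above 0.005 m and value of joint hood below 0.02 rad), for 0.05 s.
6. the start button is let up again (value of joint start below 0.0015 m), for 0.2 s.
At the end, for the whole second after the job is handed in: Every piston present stands in a well (within 6 mm of its centre, within 3 mm of the well floor, upright within 0.12 rad); the plate is over both pins, within 2 mm of the shoulders, level within 0.03 rad; the hood is shut (below 0.02 rad), the start button up (below 1.5 mm), and all is at rest (all of step 2 and all of step 3 and linear speed of each of piston0, piston1, piston2, piston3, plate below 0.02 m/s and value of joint hood below 0.02 rad and value of joint start below 0.0015 m); the robot touches nothing.
It fails at once if the bush or another bystander is moved by more than 40 mm (distance of any of bush, pad, wrench, driver, cleaner, grease, tape from where it was at the start of the episode above 0.04 m).
Of piston0, piston1, piston2, piston3 only 2 to 4 are there at a start; the rules pass over those that are not, and their reading is None.
At some moment in a run one of piston0, piston1, piston2, piston3, plate may be knocked a few centimetres aside while the robot is not near it.
Once in a run the grip may slacken for a moment while it holds something.
It also fails if it takes over 208 s, if anything falls off the work surface, if the arm or the gripper's body presses on something with over 40 N, if the wrist force passes 120 N, or if a joint passes its speed limit or range.

## Robot

A 6-joint arm with a two-finger parallel gripper is mounted at the origin on the work surface. World frame = base frame: x ahead of the robot, y to its left, z up, the work surface at z = 0. Lengths are in m, angles in degrees, forces in N, time in s.
With the tool pointing down it reaches from about 0.3 to 0.875 m from the base axis. Payload 6.4 kg.
Tool frame: the origin (TCP) lies at the very end of the fingers, on their centre line; the grasp point (between the pads) lies behind it (env.grip_depth is the z of the grasp point in the tool frame, in m); z points along the fingers, y is the line along which they close (so a half turn about z gives the same grasp; the last joint's range is limited). The gripper opens to 88 mm and grips with 3 to 60 N. Pads are 18 mm wide; open, the fingers measure 123 mm over their backs; the gripper's body (75 mm by 187 mm) begins 45 mm behind the grasp point.
Start: joints at [-81.893, 10.359, 92.074, -0, 77.567, -11.82], TCP at [0.196, -0.541, 0.239] pointing down, gripper open.
Joint ranges: [-171.53, 171.53], [-51.25, 118.39], [17.06, 147.69], [-65.23, 245.23], [0, 150.52], [-178.68, 178.68]. Speed limits (degrees/s): [147.25, 147.25, 172.46, 180, 180, 180].

## Interface

Orientations are given as [roll, pitch, yaw] about the fixed x, y, z axes, in that order (R = Rz(yaw) Ry(pitch) Rx(roll)).
In Python, from cell import env gives the robot as it stands. The module is installed in compiled form; this text tells all that it offers.
- The arm moves only by the tool carry_out, never from a script. Its arguments are lists of equal length, an entry for each row: "offset": the shift along the world's x, y, z in units of 0.1 m (1.0 is 0.1 m), a list of three; "twist": the turn, a rotation vector about the world's x, y, z in units of 4 degrees (1.0 is 4 degrees), a list of three. A call has exactly 10 rows; each row shifts and turns the commanded pose from where the row before left it; what a row does not reach is not made up. A row lasts 1/8 s, in which the tool goes at most 62.5 mm and 10.7 degrees, less where a joint would pass 70% of its speed; a pose out of reach is approached as far as the arm can. A call with a number of a shift or a turn outside -1 to 1 is refused whole. A call with a gripper value outside its range is refused whole. "fingers" is the opening, from 0 (shut) to 1 (fully open), set as the call begins (left out, the last holds). The fingers move at their own pace and stop on an object; "squeeze" is the grip in N (left out, the last holds). Time passes only in rows, so rows that do not move let the fingers close, or fill a call up. It gives the time, the measured TCP pose, the force, the opening and the grip force at its end, in the units of the state.
- env.read_state(): the state, without advancing time (a new reading comes with each control period).
- env.read_camera(name): name is "scene" or "side" or "wrist"; returns a dict with "frame" (480x640x3 uint8, red, green, blue), "mtx" (3x3 intrinsics, pixels), "T" (4x4, takes a point from camera to world coordinates). Camera axes: x right, y down, z forward; pixel columns grow to the right and rows downward; lengths in m; the calibration is good to about 2 mm. A picture is of the moment at which its call begins. There is no depth.
- env.finish_job(): hands the job in; it is judged then, once.
Trained networks look in a picture, given as the dict that the camera call returned (one of the last four; its "shot" number tells which), for a name from the list of things; names that differ only in an ending like _2 or _b are one class to them, and where a whole thing is asked for, a point or a joint stands for the part that bears it (a point fixed in the world has none). Each returns a list of dicts, best first, with "score" (0 to 1); they miss things now and then, are a little off and sometimes report something else, mostly with a low value. They report only what shows in the picture. A call takes as long as a camera call. They do not tell look-alikes from the thing itself.
- env.find_in(picture, query): "rect" ([left, top, right, bottom] in pixels, round what is visible of it).
- env.pinpoint(picture, query): "pixel" ([row, column] in pixels: a listed point, or the origin of a listed thing).
The state is a dict: "clock": time; "qpos": joint angles; "dq": joint speeds; "effort": joint torques, N m; "tcp_pos": TCP position; "orientation": TCP orientation; "wrist_force": force on the tool from outside, world axes, zero at the start; "wrist_torque": the same for the moment, N m; "width": opening from 0.0 (shut) to 1.0 (fully open); "gripper_force": force on a finger pad.
Only numpy, scipy, OpenCV 4.12 (cv2) and the standard library are available. Lean on these libraries where they do the work, as an engineer would, in place of code of your own. Each camera call takes 0.05 s, during which the arm holds its last target. There are 200 camera calls.

## Working session

There is one attempt and no reset: what is moved stays moved. The work goes in short steps, Python scripts to look and compute and a tool call to move; the robot and the scene stay as the last step left them, time stands still between calls to the robot, and variables do not carry over. Pictures are saved under pics/ and viewed, at most 14 in all, crops included, and the job is handed in when it is done.

Besides the shell and the picture viewer there is one more tool, called after "Request:" by a JSON object that holds its "api" and its "payload". carry_out: Moves the arm, as the interface text tells. Its arguments: {"type":"object","properties":{"offset":{"type":"array"},"twist":{"type":"array"},"fingers":{"type":"number"},"squeeze":{"type":"number"}},"required":["offset","twist"]}

```bash
mkdir -p pics; cat > h.py <<'E'
from cell import env
import numpy as np, cv2
def ray(p,px):
    r,c=px; d=p["T"][:3,:3]@np.linalg.solve(p["mtx"],[c,r,1.]); return p["T"][:3,3],d
def onz(p,px,z):
    o,d=ray(p,px); return o+d*(z-o[2])/d[2]
def proj(p,X):
    q=np.linalg.inv(p["T"])@np.append(X,1); u=p["mtx"]@q[:3]; return u[1]/u[2],u[0]/u[2]
def save(p,n,crop=None,s=1):
    f=p["frame"][...,::-1]
    if crop: f=f[crop[0]:crop[1],crop[2]:crop[3]]
    cv2.imwrite("pics/"+n,cv2.resize(f,None,fx=s,fy=s))
E
python3 - <<'E'
from h import *
print(env.read_state(),env.grip_depth)
Z=dict(start_top=.06,hood_handle=.078,hood_hinge=.066,seat=.05,well0=.01,well1=.01,well2=.01,well3=.01,piston0=.019,piston1=.019,piston2=.019,piston3=.019,bush=0,plate=0.0,washer=0,cleaner=0,grease=0,tape=0,pad=0,wrench=0,driver=0)
for n in ("scene","side","wrist"):
    p=env.read_camera(n); save(p,n+"0.png"); print(n,p["T"][:3,3].round(3),p["T"][:3,2].round(2))
    for k,z in Z.items():
        for d in env.pinpoint(p,k)[:5]:
            if d["score"]>.3: print(k,round(d["score"],2),np.round(d["pixel"]),onz(p,d["pixel"],z)[:2].round(3))
E
```

```text
{'clock': 0.0, 'qpos': array([-8.18911781e+01,  1.04011843e+01,  9.21300458e+01, -1.07857004e-03,
        7.75685355e+01, -1.18203854e+01]), 'dq': array([ 0.06182858,  0.05079486,  0.01833033,  0.04520287, -0.04132191,
        0.09563684]), 'effort': array([ 8.27984750e-04, -4.33866549e+01, -3.41847968e+01,  7.02478155e-02,
        3.85641796e-02, -1.28178699e-04]), 'tcp_pos': array([ 0.19592575, -0.54002565,  0.23783069]), 'orientation': array([-1.79902134e+02, -1.94058531e-02,  1.99294238e+01]), 'wrist_force': array([-0.80388275, -1.07141845, -0.50311581]), 'wrist_torque': array([ 0.00541129,  0.00184619, -0.00841555]), 'gripper_force': 0.0, 'width': 0.997783098548265} -0.0187
scene [1.455 0.138 0.797] [-0.77 -0.09 -0.63]
start_top 0.64 [252. 283.] [ 0.611 -0.042]
start_top 0.42 [228. 426.] [0.478 0.266]
hood_handle 0.95 [221. 292.] [ 0.522 -0.038]
hood_hinge 0.88 [252. 369.] [0.589 0.141]
well0 0.87 [267. 322.] [0.593 0.042]
well0 0.42 [220. 158.] [ 0.478 -0.382]
well1 0.87 [267. 322.] [0.593 0.042]
well1 0.42 [220. 158.] [ 0.478 -0.382]
well2 0.87 [267. 322.] [0.593 0.042]
well2 
[... 2704 characters left out ...]
13]
piston3 0.71 [425. 428.] [ 0.709 -0.377]
piston3 0.61 [379. 180.] [ 0.303 -0.275]
bush 0.58 [447. 274.] [ 0.465 -0.396]
plate 0.92 [340. 309.] [ 0.523 -0.177]
washer 0.69 [255. 329.] [0.571 0.067]
washer 0.37 [395. 313.] [ 0.528 -0.301]
cleaner 0.87 [184. 365.] [0.673 0.347]
grease 0.79 [257. 426.] [0.782 0.051]
grease 0.6 [185. 364.] [0.671 0.344]
tape 0.62 [216. 395.] [0.733 0.207]
pad 0.69 [254. 322.] [0.555 0.069]
pad 0.65 [339. 417.] [ 0.724 -0.183]
wrench 0.79 [201. 257.] [0.4   0.282]
driver 0.9 [170. 302.] [0.512 0.422]
driver 0.49 [245. 342.] [0.601 0.1  ]
driver 0.41 [198. 258.] [0.402 0.292]
driver 0.38 [257. 310.] [0.528 0.061]
wrist [ 0.258 -0.517  0.384] [-0.25 -0.09 -0.97]
```

View pics/scene0.png

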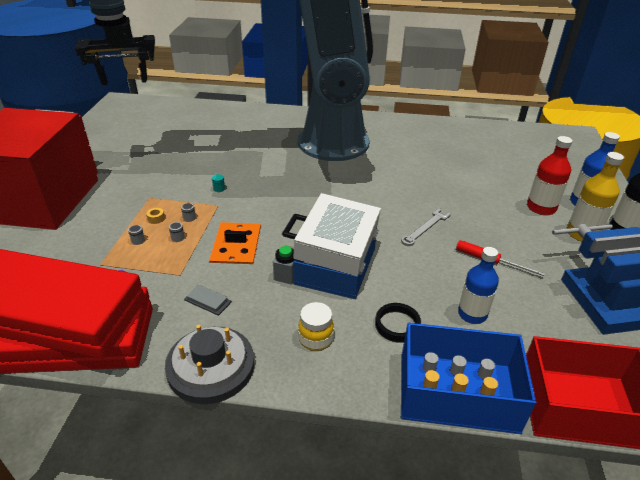

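View pics/side0.png

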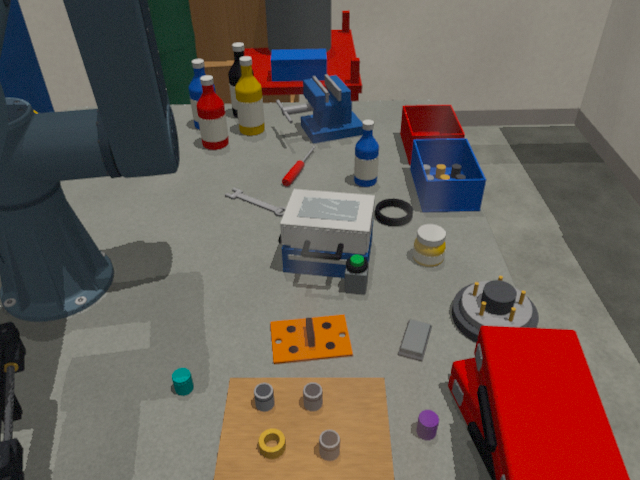

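The scene shows the blue washer with its white hood shut, around px (265,330). The plate is at (242,235). Three steel pistons and the brass bush stand on the cardboard, and the turquoise and purple look-alikes sit off it. Next I'll triangulate the washer.

```bash
cat >> h.py <<'E'
def tri(obs):
    A=np.zeros((3,3));b=np.zeros(3)
    for p,px in obs:
        o,d=ray(p,px);d/=np.linalg.norm(d);M=np.eye(3)-np.outer(d,d);A+=M;b+=M@o
    return np.linalg.solve(A,b)
def best(p,k,n=1): return [d["pixel"] for d in env.pinpoint(p,k)[:n]]
E
python3 - <<'E'
from h import *
a=env.read_camera("scene");b=env.read_camera("side")
for k in ("start_top","hood_handle","plate"):
    print(k,tri([(a,best(a,k)[0]),(b,best(b,k)[0])]).round(4))
# fit washer pose by silhouettes of model points: hood corners, project for guess
for p,n in((a,"scene"),(b,"side")):
    print(n,[ (k,np.round(env.find_in(p,k)[0]["rect"])) for k in("washer","plate","hood")])
from itertools import product
for n,p in(("s",a),("d",b)):
    f=p["frame"].copy()
    for psi in(-10,-18):
        c,s=np.cos(np.radians(psi)),np.sin(np.radians(psi))
        O=np.array([.571,.067])
        for x,y,z in [(sx*.089,sy*.07,zz) for sx in(-1,1) for sy in(-1,1) for zz in(0,.118)]+[(.07,-.094,.06),(0,-.11,.078)]:
            r,cc=proj(p,[O[0]+c*x-s*y,O[1]+s*x+c*y,z]); cv2.circle(f,(int(cc*4),int(r*4)),6,(255,0,0) if psi==-10 else (0,255,0),-1,shift=2)
    p["frame"]=f; save(p,"fit_"+n+".png",(170,310,240,420),4.4)
E
```

```text
start_top [ 0.6201 -0.0375  0.0734]
hood_handle [ 0.5498 -0.0363  0.0923]
plate [ 0.5254 -0.1718  0.002 ]
scene [('washer', array([274., 192., 383., 300.])), ('plate', array([208., 223., 260., 263.])), ('hood', array([284., 191., 380., 274.]))]
side [('washer', array([275., 190., 376., 296.])), ('plate', array([270., 315., 354., 363.])), ('hood', array([282., 190., 374., 258.]))]
```

View pics/fit_d.png

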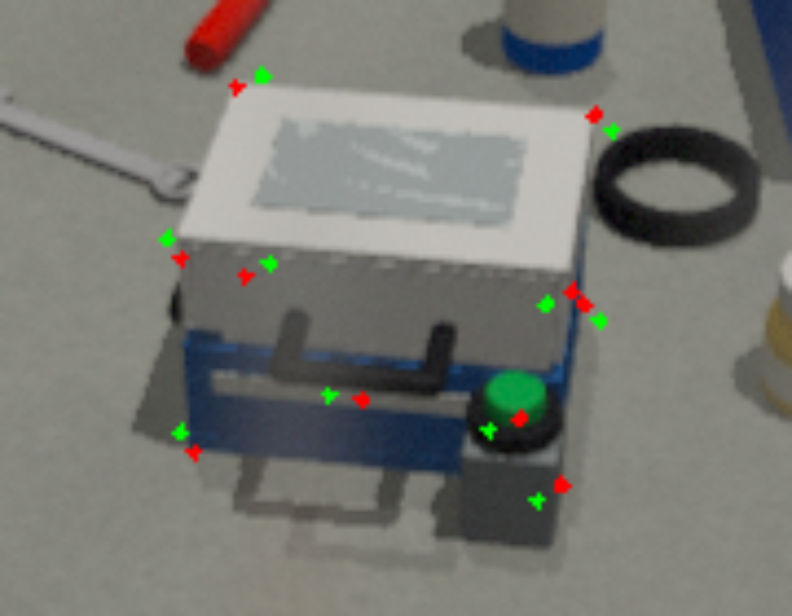

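The hood is slightly ajar, and washer yaw is about -8°. Its front-left tub foot is at crop px (190,448), with hood top corners at (182,237), (572,268), (235,85) and (592,112). I'll fit the pose from these.

```bash
python3 - <<'E'
from h import *
from scipy.optimize import least_squares
a=env.read_camera("scene");b=env.read_camera("side")
cr=lambda x,y:(170+y/4.4,240+x/4.4)
S=[((-.089,-.07,0),cr(190,448)),((.092,-.116,0),cr(552,547)),((.048,-.116,0),cr(462,535))]
def H(y,z,t): # hood pt at shut -> angle t
    r=np.array([y-.07,z-.066]);return .07+r[0]*np.cos(t)+r[1]*np.sin(t), .066-r[0]*np.sin(t)+r[1]*np.cos(t)
Hd=[((-.089,.07,.118),cr(235,85)),((.089,.07,.118),cr(592,112)),((-.089,-.07,.118),cr(182,237)),((.089,-.07,.118),cr(572,268)),((0,-.11,.078),cr(362,378))]
sa,sb=best(a,"start_top")[0],best(b,"start_top")[0];ha=best(a,"hood_handle")[0]
def W(v,P):
    c,s=np.cos(v[2]),np.sin(v[2]);return [v[0]+c*P[0]-s*P[1],v[1]+s*P[0]+c*P[1],P[2]]
def f(v):
    r=[]
    for P,px in S: r+=list(np.array(proj(b,W(v,P)))-px)
    for P,px in Hd: y,z=H(P[1],P[2],v[3]); r+=list(np.array(proj(b,W(v,(P[0],y,z))))-px)
    y,z=H(-.11,.078,v[3]); r+=list(np.array(proj(a,W(v,(0,y,z))))-ha)
    for p,px in((a,sa),(b,sb)): r+=list(np.array(proj(p,W(v,(.07,-.094,v[4]))))-px)
    return r
o=least_squares(f,[.57,.067,-.14,.05,.07],loss="soft_l1"); v=o.x
print(v.round(4),np.degrees(v[2:4]).round(1),np.round(f(v),1))
y,z=H(-.11,.078,v[3]);print("handle",np.round(W(v,(0,y,z)),4))
for t in(.5,1,1.57,1.95): y,z=H(-.11,.078,t);print(t,np.round(W(v,(0,y,z)),4))
E
```

```text
[ 0.5705  0.0693 -0.172   0.0521  0.0746] [-9.9  3. ] [-0.3  0.2  0.1  1.1  0.8  0.  -1.1 -0.  -1.2  0.1 -0.2 -0.8  0.  -0.2
 -0.4 -0.4  1.5 -2.   1.  -0.8 -0.9 -2.8]
handle [ 0.5519 -0.0382  0.0874]
0.5 [ 0.5565 -0.0117  0.1628]
1 [0.5676 0.0524 0.2239]
1.57 [0.5845 0.15   0.246 ]
1.95 [0.5958 0.2149 0.2288]
```

Request:
{"api": "carry_out", "payload": {"offset": [[0.3, 0.4, 0], [0.35, 0.5, 0], [0.35, 0.5, 0], [0.35, 0.5, 0], [0.35, 0.5, 0], [0.35, 0.5, 0], [0.35, 0.5, 0], [0.35, 0.5, 0], [0.35, 0.5, 0], [0.3, 0.4, 0]], "twist": [[0, 0, -0.7], [0, 0, -0.75], [0, 0, -0.75], [0, 0, -0.75], [0, 0, -0.75], [0, 0, -0.75], [0, 0, -0.75], [0, 0, -0.75], [0, 0, -0.75], [0, 0, -0.75]], "fingers": 0.4}}

```text
clock: 5.5
tcp_pos: [0.537, -0.0584, 0.239]
orientation: [180.0, -0.0, -9.9]
wrist_force: [0.3, -1.0, 0.8]
width: 0.397
gripper_force: 0.0
```

```bash
python3 - <<'E'
from h import *
p=env.read_camera("wrist");a=env.read_camera("scene");b=env.read_camera("side");save(p,"w1.png")
print(p["T"][:3,3],p["T"][:3,2])
o=[]
for n,q in(("w",p),("a",a),("b",b)):
    for d in env.pinpoint(q,"hood_handle")[:2]: print(n,d["score"],d["pixel"],onz(q,d["pixel"],.0874))
    if env.pinpoint(q,"hood_handle"): o.append((q,best(q,"hood_handle")[0]))
print(tri(o))
E
```

```text
[ 0.60239232 -0.06924179  0.38427599] [-0.25667342  0.04495794 -0.96545199]
w 0.63 [218.8, 291.0] [ 0.54805845 -0.03464881  0.0874    ]
w 0.28 [202.0, 198.6] [0.57516729 0.03819461 0.0874    ]
a 0.78 [223.6, 290.0] [ 0.54469676 -0.03788832  0.0874    ]
a 0.33 [264.1, 334.6] [0.66393528 0.07471112 0.0874    ]
b 0.84 [258.0, 323.1] [ 0.55403822 -0.04587948  0.0874    ]
[ 0.54993836 -0.03759492  0.08670707]
```

View pics/w1.png

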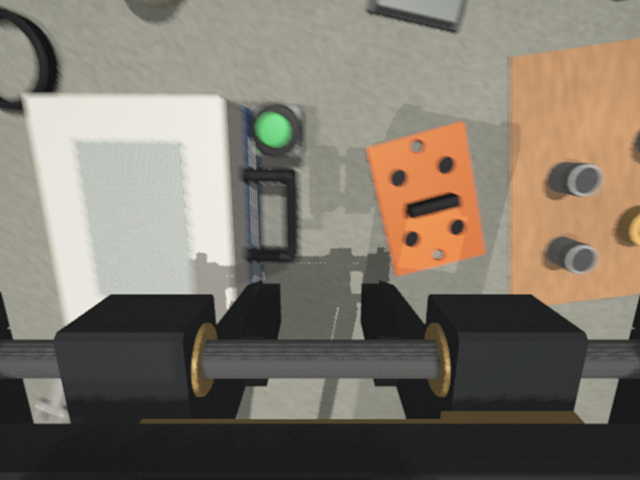

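Request:
{"api": "carry_out", "payload": {"offset": [[0.13, 0.22, 0], [0, 0, -0.3], [0, 0, -0.4], [0, 0, -0.3], [0, 0, -0.25], [0, 0, -0.2], [0, 0, -0.19], [0, 0, 0], [0, 0, 0], [0, 0, 0]], "twist": [[0, 0, 0], [0, 0, 0], [0, 0, 0], [0, 0, 0], [0, 0, 0], [0, 0, 0], [0, 0, 0], [0, 0, 0], [0, 0, 0], [0, 0, 0]], "fingers": 0.3}}

```text
clock: 7.35
tcp_pos: [0.5498, -0.0388, 0.0757]
orientation: [180.0, -0.1, -9.9]
wrist_force: [-0.1, -0.2, 0.6]
width: 0.298
gripper_force: 0.0
```

Request:
{"api": "carry_out", "payload": {"offset": [[0, 0, 0], [0, 0, 0], [0, 0, 0], [0, 0, 0], [0, 0, 0], [0, 0, 0], [0, 0, 0], [0, 0, 0], [0, 0, 0], [0, 0, 0]], "twist": [[0, 0, 0], [0, 0, 0], [0, 0, 0], [0, 0, 0], [0, 0, 0], [0, 0, 0], [0, 0, 0], [0, 0, 0], [0, 0, 0], [0, 0, 0]], "fingers": 0, "squeeze": 20}}

```text
clock: 8.6
tcp_pos: [0.5494, -0.0383, 0.0748]
orientation: [-180.0, -0.0, -9.9]
wrist_force: [2.1, 4.3, 0.9]
width: 0.128
gripper_force: 20.0
```

```bash
python3 - <<'E'
import numpy as np
t=np.linspace(.05,1.98,21)+.0666;r=.1804
y=.07-r*np.cos(t);z=.066+r*np.sin(t);psi=-.172
P=np.c_[-np.sin(psi)*y,np.cos(psi)*y,z]*10
Q=np.round(P,2);print(np.diff(Q,axis=0).round(2).tolist())
E
```

```text
[[0.01, 0.03, 0.17], [0.01, 0.05, 0.17], [0.01, 0.06, 0.16], [0.01, 0.07, 0.16], [0.01, 0.09, 0.15], [0.02, 0.11, 0.14], [0.02, 0.11, 0.12], [0.03, 0.13, 0.12], [0.02, 0.14, 0.1], [0.02, 0.14, 0.09], [0.03, 0.16, 0.08], [0.03, 0.16, 0.06], [0.03, 0.17, 0.04], [0.03, 0.17, 0.02], [0.03, 0.17, 0.01], [0.03, 0.17, 0.0], [0.03, 0.17, -0.03], [0.03, 0.17, -0.04], [0.02, 0.16, -0.05], [0.03, 0.15, -0.08]]
```

Request:
{"api": "carry_out", "payload": {"offset": [[0.01, 0.03, 0.17], [0.01, 0.05, 0.17], [0.01, 0.06, 0.16], [0.01, 0.07, 0.16], [0.01, 0.09, 0.15], [0.02, 0.11, 0.14], [0.02, 0.11, 0.12], [0.03, 0.13, 0.12], [0.02, 0.14, 0.1], [0.02, 0.14, 0.09]], "twist": [[0, 0, 0], [0, 0, 0], [0, 0, 0], [0, 0, 0], [0, 0, 0], [0, 0, 0], [0, 0, 0], [0, 0, 0], [0, 0, 0], [0, 0, 0]]}}

```text
clock: 9.85
tcp_pos: [0.5662, 0.053, 0.2157]
orientation: [179.8, -0.2, -9.9]
wrist_force: [3.8, -7.1, 1.0]
width: 0.131
gripper_force: 20.0
```

Request:
{"api": "carry_out", "payload": {"offset": [[0.03, 0.16, 0.08], [0.03, 0.16, 0.06], [0.03, 0.17, 0.04], [0.03, 0.17, 0.02], [0.03, 0.17, 0.01], [0.03, 0.17, 0.0], [0.03, 0.17, -0.03], [0.03, 0.17, -0.04], [0.02, 0.16, -0.05], [0.03, 0.15, -0.08]], "twist": [[0, 0, 0], [0, 0, 0], [0, 0, 0], [0, 0, 0], [0, 0, 0], [0, 0, 0], [0, 0, 0], [0, 0, 0], [0, 0, 0], [0, 0, 0]]}}

```text
clock: 11.1
tcp_pos: [0.5949, 0.2206, 0.2138]
orientation: [-180.0, -0.1, -9.9]
wrist_force: [5.5, -2.4, 3.0]
width: 0.123
gripper_force: 20.0
```

Request:
{"api": "carry_out", "payload": {"offset": [[0, 0, 0], [0, 0, 0], [0, 0, 0], [0, 0, 0.2], [0, 0, 0.4], [0, -0.3, 0.4], [0, -0.5, 0], [0, -0.5, 0], [-0.1, -0.5, 0], [-0.2, -0.5, 0]], "twist": [[0, 0, 0], [0, 0, 0], [0, 0, 0], [0, 0, 0], [0, 0, 0], [0, 0, 0], [0, 0, 0], [0, 0, 0], [0, 0, 0], [0, 0, 0]], "fingers": 0.4}}

```text
clock: 12.35
tcp_pos: [0.5639, -0.0125, 0.3156]
orientation: [180.0, -0.1, -9.9]
wrist_force: [-0.4, -0.8, 0.5]
width: 0.399
gripper_force: 0.0
```

```bash
python3 - <<'E'
from h import *
p=env.read_camera("wrist");save(p,"w2.png");b=env.read_camera("side");a=env.read_camera("scene")
save(b,"s2.png")
print(env.read_state()["tcp_pos"])
for n,q in(("w",p),("b",b),("a",a)):
    for k,z in(("well0",.01),("seat",.05),("hood_handle",.22),("start_top",.0746)):
        print(n,k,[(round(d["score"],2),np.round(d["pixel"]).tolist(),onz(q,d["pixel"],z)[:2].round(4).tolist()) for d in env.pinpoint(q,k)[:5]])
E
```

```text
[ 0.56375976 -0.01287451  0.31560751]
w well0 [(0.84, [236.0, 277.0], [0.5277, 0.0517]), (0.68, [235.0, 240.0], [0.5374, 0.0975]), (0.56, [179.0, 274.0], [0.6002, 0.0402]), (0.29, [152.0, 333.0], [0.619, -0.0372])]
w seat [(0.57, [216.0, 252.0], [0.5659, 0.0689]), (0.49, [234.0, 236.0], [0.5483, 0.0916]), (0.21, [209.0, 450.0], [0.5341, -0.1589])]
w hood_handle []
w start_top [(0.94, [151.0, 334.0], [0.6213, -0.0367])]
b well0 [(0.77, [260.0, 340.0], [0.5927, 0.0368]), (0.7, [244.0, 345.0], [0.6072, 0.0902]), (0.56, [242.0, 312.0], [0.5328, 0.0995]), (0.55, [256.0, 311.0], [0.531, 0.0532])]
b seat [(0.57, [235.0, 329.0], [0.5707, 0.0738])]
b hood_handle [(0.66, [129.0, 338.0], [0.596, 0.2316])]
b start_top [(0.63, [258.0, 355.0], [0.6171, -0.0323])]
a well0 [(0.87, [250.0, 331.0], [0.5309, 0.0553]), (0.82, [276.0, 343.0], [0.6135, 0.0896]), (0.78, [254.0, 351.0], [0.5373, 0.1007]), (0.78, [267.0, 321.0], [0.5906, 0.0381])]
a seat [(0.77, [249.0, 336.0], [0.5732, 0.0698]), (0.56, [248.0, 330.0], [0.5704, 0.0562]), (0.38, [267.0, 323.0], [0.6356, 0.0486])]
a hood_handle [(0.81, [195.0, 419.0], [0.586, 0.228]), (0.29, [229.0, 425.0], [0.6938, 0.2359])]
a start_top [(0.63, [233.0, 136.0], [0.6109, -0.3696]), (0.5, [248.0, 284.0], [0.6144, -0.0386])]
```

View pics/w2.png

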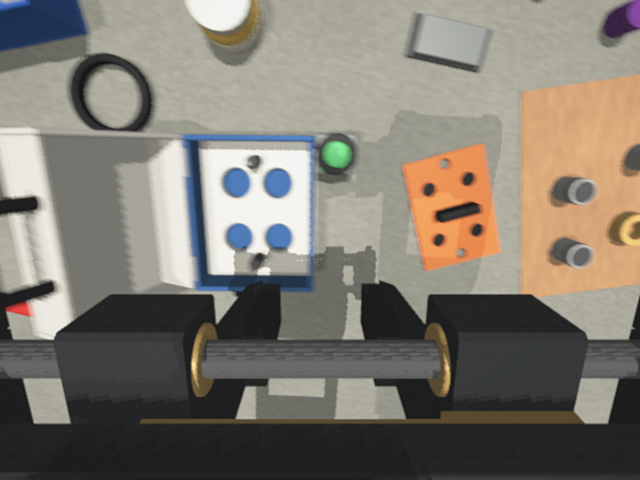

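View pics/s2.png

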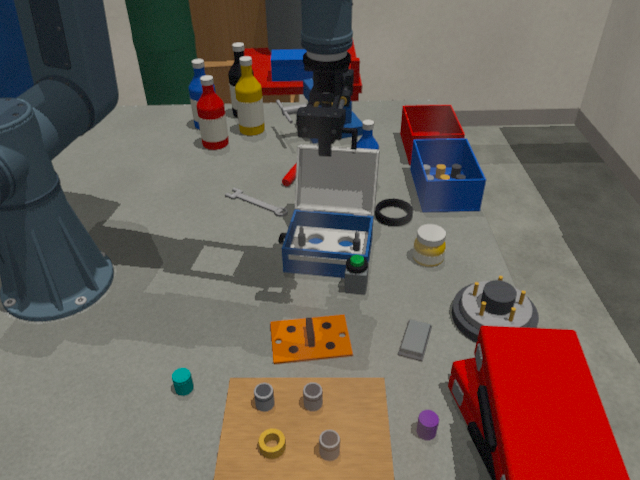

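The hood stands open at about 1.98 rad. Four blue wells show at wrist px (182,237), (182,278), (236,239) and (236,279). I'll refine the washer pose from these blobs, and the pistons too.

```bash
cat >> h.py <<'E'
def wells(p,W0=(.5705,.0693,-.172),z=.012,verbose=True):
    """fit washer (x,y,psi) from blue well blobs"""
    from scipy.optimize import least_squares
    f=p["frame"].astype(int); m=((f[...,2]-f[...,0]>50)).astype(np.uint8)
    n,l,st,ce=cv2.connectedComponentsWithStats(m)
    M=np.array([(x,y) for x in(-.034,.034) for y in(-.025,.025)])
    def T(v,q): c,s=np.cos(v[2]),np.sin(v[2]); return np.array([v[0]+c*q[0]-s*q[1],v[1]+s*q[0]+c*q[1]])
    obs=[]
    for i in range(1,n):
        if 100<st[i,4]<4000:
            w=onz(p,(ce[i][1],ce[i][0]),z)[:2]
            d=[np.linalg.norm(T(W0,q)-w) for q in M]
            if min(d)<.015: obs.append((M[np.argmin(d)],w,st[i,4]))
    r=least_squares(lambda v:np.concatenate([T(v,q)-w for q,w,_ in obs]),W0)
    if verbose: print(len(obs),[o[2] for o in obs],r.x.round(4),(r.fun*1000).round(1))
    return r.x
E
python3 - <<'E'
from h import *
p=env.read_camera("wrist");wells(p);wells(p,z=.017)
b=env.read_camera("side");wells(b)
a=env.read_camera("scene")
for q,n in((p,"w"),(b,"b"),(a,"a")):
    print(n,[(round(d["score"],2),onz(q,d["pixel"],.019)[:2].round(4).tolist()) for d in env.pinpoint(q,"piston0")[:5]],[(onz(q,d["pixel"],.0)[:2].round(4).tolist()) for d in env.pinpoint(q,"plate")[:1]])
E
```

```text
4 [np.int32(600), np.int32(626), np.int32(510), np.int32(520)] [ 0.5675  0.0702 -0.1822] [-0.1 -0.1  0.   0.1  0.1 -0.3  0.   0.2]
4 [np.int32(600), np.int32(626), np.int32(510), np.int32(520)] [ 0.5681  0.0691 -0.1822] [ 0.3  0.1  0.3 -0.2 -0.2  0.1 -0.4  0. ]Traceback (most recent call last):
  File "<stdin>", line 3, in <module>
  File "h.py", line 32, in wells
    r=least_squares(lambda v:np.concatenate([T(v,q)-w for q,w,_ in obs]),W0)
    return func(*args, **kwargs)
    vector_fun = VectorFunction(
        fun_wrapped,
    ...<6 lines>...
        workers=workers
    )
    self._update_fun()
    ~~~~~~~~~~~~~~~~^^
    self.f = self.fun_wrapped(xp_copy(self.x))
             ~~~~~~~~~~~~~~~~^^^^^^^^^^^^^^^^^
    return np.atleast_1d(self.fun(x))
                         ~~~~~~~~^^^
    return self.f(x, *self.args, **self.kwargs)
           ~~~~~~^^^^^^^^^^^^^^^^^^^^^^^^^^^^^^
  File "h.py", line 32, in <lambda>
    r=least_squares(lambda v:np.concatenate([T(v,q)-w for q,w,_ in obs]),W0)
                             ~~~~~~~~~~~~~~^^^^^^^^^^^^^^^^^^^^^^^^^^^^^
ValueError: need at least one array to concatenate
```

Request:
{"api": "carry_out", "payload": {"offset": [[0, -0.3, 0], [0, -0.3, 0], [0, -0.3, 0], [0, -0.3, 0], [-0.1, -0.3, 0], [-0.1, -0.3, 0], [-0.1, -0.3, 0], [-0.1, -0.3, 0], [-0.1, -0.3, 0], [0, -0.3, 0]], "twist": [[0, 0, 1], [0, 0, 1], [0, 0, 1], [0, 0, 1], [0, 0, 1], [0, 0, 1], [0, 0, 1], [0, 0, 1], [0, 0, 1], [0, 0, 1]], "fingers": 0.6}}

```text
clock: 14.45
tcp_pos: [0.5134, -0.3116, 0.3138]
orientation: [180.0, 0.0, 30.2]
wrist_force: [-0.1, 0.2, -0.2]
width: 0.601
gripper_force: 0.0
```

Request:
{"api": "carry_out", "payload": {"offset": [[0, -0.1, 0], [0, -0.1, 0], [0, -0.1, 0], [0, -0.1, 0], [0, -0.1, 0], [0, -0.1, 0], [0, -0.1, 0], [0, -0.1, 0], [0, -0.1, 0], [0, -0.1, 0]], "twist": [[0, 0, 1], [0, 0, 1], [0, 0, 1], [0, 0, 1], [0, 0, 1], [0, 0, 1], [0, 0, 1], [0, 0, 1], [0, 0, 1], [0, 0, 1]]}}

```text
clock: 15.7
tcp_pos: [0.514, -0.4109, 0.3136]
orientation: [-180.0, -0.0, 70.3]
wrist_force: [-0.5, -0.4, -0.2]
width: 0.6
gripper_force: 0.0
```

Request:
{"api": "carry_out", "payload": {"offset": [[0, -0.1, 0], [0, 0, 0], [0, 0, 0], [0, 0, 0], [0, 0, 0], [0, 0, 0], [0, 0, 0], [0, 0, 0], [0, 0, 0], [0, 0, 0]], "twist": [[0, 0, 1], [0, 0, 1], [0, 0, 0.4], [0, 0, 0], [0, 0, 0], [0, 0, 0], [0, 0, 0], [0, 0, 0], [0, 0, 0], [0, 0, 0]]}}

```text
clock: 16.95
tcp_pos: [0.514, -0.4206, 0.3137]
orientation: [180.0, 0.0, 79.7]
wrist_force: [-0.1, -0.1, 0.2]
width: 0.603
gripper_force: 0.0
```

```bash
python3 - <<'E'
from h import *
p=env.read_camera("wrist");save(p,"w3.png");b=env.read_camera("side");a=env.read_camera("scene")
print(env.read_state()["tcp_pos"],env.read_state()["orientation"],p["T"][:3,3])
for q,n in((p,"w"),(b,"b"),(a,"a")):
    print(n,[(round(d["score"],2),np.round(d["pixel"]).tolist(),onz(q,d["pixel"],.019)[:2].round(4).tolist()) for d in env.pinpoint(q,"piston0")[:5]],[(onz(q,d["pixel"],.0)[:2].round(4).tolist()) for d in env.pinpoint(q,"plate")[:1]])
E
```

```text
[ 0.51399132 -0.4205939   0.31369996] [-1.79999891e+02 -2.57696489e-04  7.97262246e+01] [ 0.52549635 -0.35419366  0.45896489]
w [(0.95, [123.0, 249.0], [0.4487, -0.3144]), (0.85, [181.0, 348.0], [0.5509, -0.4006]), (0.63, [115.0, 122.0], [0.3062, -0.2795]), (0.62, [110.0, 314.0], [0.5246, -0.3139]), (0.62, [136.0, 478.0], [0.7099, -0.3767])] []
b [(0.85, [394.0, 312.0], [0.5267, -0.3127]), (0.82, [379.0, 182.0], [0.3054, -0.2739]), (0.72, [424.0, 425.0], [0.705, -0.3766]), (0.7, [447.0, 327.0], [0.5488, -0.4102])] [[0.5291, -0.1743]]
a [(0.54, [212.0, 188.0], [0.449, -0.3137]), (0.53, [238.0, 136.0], [0.5643, -0.4019]), (0.53, [233.0, 171.0], [0.5355, -0.3268]), (0.52, [183.0, 217.0], [0.3106, -0.2799]), (0.22, [300.0, 205.0], [0.7356, -0.1826])] [[0.5354, -0.1734]]
```

View pics/w3.png

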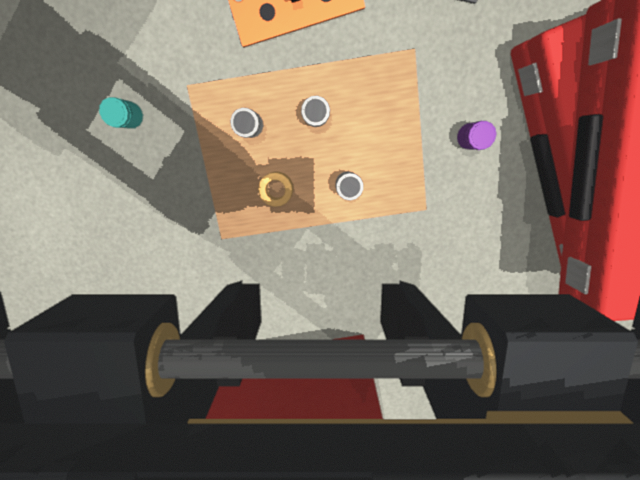

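Three steel pistons show on the cardboard, with top rings at px (315,110), (245,122) and (350,185). The bush is at (275,188).

```bash
cat >> h.py <<'E'
def ring(p,X,z=.038,R=.016,win=34):
    """refine the centre of a horizontal disc edge (radius R, height z) near X by gradient voting in a rectified patch"""
    s=.0005;n=int(.07/s);g=np.arange(n)*s-.035
    gx,gy=np.meshgrid(X[0]+g,X[1]+g)
    Q=np.c_[gx.ravel(),gy.ravel(),np.full(gx.size,z),np.ones(gx.size)]@np.linalg.inv(p["T"]).T
    uv=Q[:,:3]@p["mtx"].T;uv=(uv[:,:2]/uv[:,2:]).astype(np.float32)
    im=cv2.remap(cv2.cvtColor(p["frame"],cv2.COLOR_RGB2GRAY),uv[:,0].reshape(n,n),uv[:,1].reshape(n,n),cv2.INTER_CUBIC)
    c=cv2.HoughCircles(cv2.GaussianBlur(im,(0,0),2),cv2.HOUGH_GRADIENT,1,200,param1=60,param2=8,minRadius=int(.93*R/s),maxRadius=int(1.07*R/s))
    return None if c is None else (X[0]-.035+c[0,0,0]*s,X[1]-.035+c[0,0,1]*s,c[0,0,2]*s)
E
python3 - <<'E'
from h import *
p=env.read_camera("wrist")
for px in((110,315),(122,245),(185,350)):
    X=onz(p,px,.038); print(X.round(4),np.round(ring(p,X[:2]),4))
E
```

```text
[ 0.5263 -0.316   0.038 ] [ 0.5215 -0.3172  0.0167]
[ 0.4474 -0.3145  0.038 ] [ 0.4461 -0.3147  0.0156]
[ 0.5514 -0.404   0.038 ] [ 0.5511 -0.4053  0.0155]
```

Request:
{"api": "carry_out", "payload": {"offset": [[0.37, 0.16, -0.2], [0, 0, -0.5], [0, 0, -0.5], [0, 0, -0.5], [0, 0, -0.4], [0, 0, -0.3], [0, 0, -0.3], [0, 0, -0.27], [0, 0, 0], [0, 0, 0]], "twist": [[0, 0, 0], [0, 0, 0], [0, 0, 0], [0, 0, 0], [0, 0, 0], [0, 0, 0], [0, 0, 0], [0, 0, 0], [0, 0, 0], [0, 0, 0]]}}

```text
clock: 18.7
tcp_pos: [0.5516, -0.4051, 0.0178]
orientation: [179.9, 0.0, 79.7]
wrist_force: [0.4, -0.3, 0.8]
width: 0.597
gripper_force: 0.0
```

Request:
{"api": "carry_out", "payload": {"offset": [[0, 0, 0], [0, 0, 0], [0, 0, 0], [0, 0, 0], [0, 0, 0], [0, 0, 0.1], [0, 0, 0.2], [0, 0, 0.4], [0, 0, 0.4], [0, 0, 0.2]], "twist": [[0, 0, 0], [0, 0, 0], [0, 0, 0], [0, 0, 0], [0, 0, 0], [0, 0, 0], [0, 0, 0], [0, 0, 0], [0, 0, 0], [0, 0, 0]], "fingers": 0.1, "squeeze": 35}}

```text
clock: 19.95
tcp_pos: [0.5521, -0.4056, 0.1508]
orientation: [179.8, 0.2, 79.7]
wrist_force: [0.1, -0.4, -0.1]
width: 0.351
gripper_force: 35.0
```

```bash
python3 - <<'E'
from h import *
p=env.read_camera("wrist");save(p,"w4.png");s=env.read_state();print(s["tcp_pos"],s["width"],s["orientation"])
X=s["tcp_pos"];print(proj(p,[X[0],X[1],X[2]+.021]),ring(p,X[:2],z=X[2]+.021))
E
```

```text
[ 0.55268046 -0.40618337  0.15261279] 0.3551918161229995 [179.66478083   0.24104668  79.73481147]
(np.float64(331.45312722904663), np.float64(323.915799150007)) (np.float64(0.5519304629776822), np.float64(-0.40393337319680966), np.float32(0.014950001))
```

View pics/w4.png

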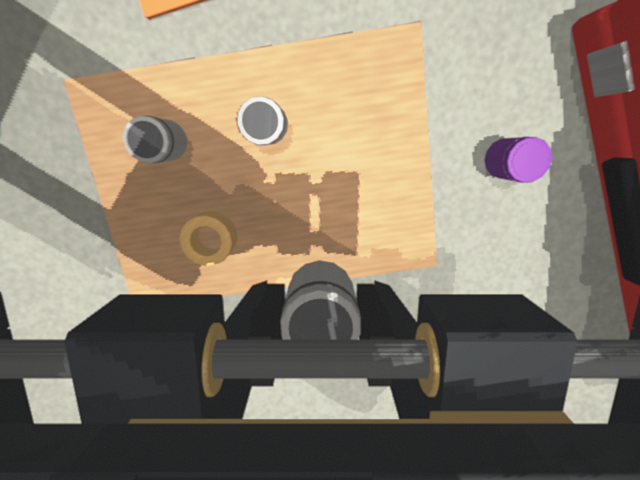

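Piston held; its top face is around px (312,322) and its lower far edge around row 262. I'll check its offset from the tool axis.

```bash
python3 - <<'E'
from h import *
p=env.read_camera("wrist");s=env.read_state();X=s["tcp_pos"]
u=np.array([np.cos(np.radians(79.7)),np.sin(np.radians(79.7)),0])
for o in(0,.003,.006):
    print(o,[np.round(proj(p,X+u*(r+o)+[0,0,z])).tolist() for z,r in((.021,.016),(-.017,.016),(.021,0))])
g=cv2.cvtColor(p["frame"],cv2.COLOR_RGB2GRAY)
print(g[250:345,322].tolist())
v=np.array([u[1],-u[0],0]);print([np.round(proj(p,X+v*k+[0,0,.021])).tolist() for k in(-.016,.016)])
E
```

```text
0 [[286.0, 321.0], [256.0, 320.0], [324.0, 321.0]]
0.003 [[279.0, 321.0], [250.0, 320.0], [317.0, 321.0]]
0.006 [[271.0, 321.0], [244.0, 320.0], [310.0, 321.0]]
[192, 201, 204, 203, 199, 195, 192, 190, 193, 196, 170, 114, 92, 92, 94, 95, 94, 95, 95, 95, 95, 95, 95, 93, 95, 93, 95, 94, 95, 94, 86, 60, 48, 61, 81, 94, 94, 95, 95, 94, 103, 122, 129, 131, 127, 128, 129, 125, 108, 74, 64, 65, 67, 67, 67, 68, 67, 69, 68, 66, 67, 67, 67, 67, 68, 68, 68, 65, 65, 66, 67, 67, 67, 66, 68, 65, 68, 67, 65, 64, 66, 65, 65, 69, 67, 66, 64, 68, 66, 64, 59, 61, 61, 63, 68]
[[325.0, 280.0], [324.0, 362.0]]
```

Request:
{"api": "carry_out", "payload": {"offset": [[0, 0.2, 0.4], [0, 0.4, 0.4], [0, 0.5, 0.4], [0, 0.5, 0.2], [0, 0.5, 0.1], [0, 0.5, 0], [0, 0.5, 0], [0, 0.5, 0], [0.05, 0.4, 0], [0, 0.1, 0]], "twist": [[0, 0, 0], [0, 0, 0], [0, 0, 0], [0, 0, 0], [0, 0, 0], [0, 0, 0], [0, 0, 0], [0, 0, 0], [0, 0, 0], [0, 0, 0]]}}

```text
clock: 21.3
tcp_pos: [0.5552, 0.0065, 0.294]
orientation: [-179.8, -0.0, 79.9]
wrist_force: [0.8, -0.6, -1.6]
width: 0.356
gripper_force: 35.0
```

```bash
cat >> h.py <<'E'
def targets(v):
    c,s=np.cos(v[2]),np.sin(v[2])
    for n,(x,y) in dict(mm=(-.034,-.025),mp=(-.034,.025),pm=(.034,-.025),pp=(.034,.025),seat=(0,0)).items():
        print(n,np.round([v[0]+c*x-s*y,v[1]+s*x+c*y],4))
E
python3 - <<'E'
from h import *
p=env.read_camera("wrist");save(p,"w5.png");s=env.read_state();print(s["tcp_pos"],s["width"],s["orientation"])
v=wells(p);targets(v)
E
```

```text
[0.55528811 0.00631361 0.29415155] 0.3578117731324275 [-1.79841043e+02 -2.36777953e-02  7.98724259e+01]
4 [np.int32(785), np.int32(785), np.int32(696), np.int32(718)] [ 0.5676  0.0702 -0.1816] [ 0.1 -0.1 -0.  -0.1 -0.2  0.   0.1  0.2]
mm [0.5297 0.0518]
mp [0.5387 0.101 ]
pm [0.5965 0.0395]
pp [0.6056 0.0887]
seat [0.5676 0.0702]
```

View pics/w5.png

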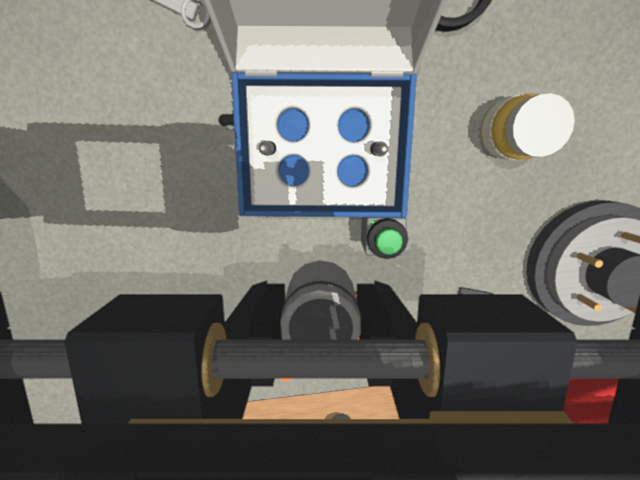

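Both views give the washer at (0.5676, 0.0702), yaw -10.4°. The wells are at px (123-172, 292-353), clear of the hood.

Request:
{"api": "carry_out", "payload": {"offset": [[-0.1, 0.2, 0], [-0.15, 0.27, 0], [0, 0, -0.4], [0, 0, -0.5], [0, 0, -0.5], [0, 0, -0.5], [0, 0, -0.3], [0, 0, -0.2], [0, 0, 0], [0, 0, 0]], "twist": [[0, 0, 0], [0, 0, 0], [0, 0, -0.05], [0, 0, 0], [0, 0, 0], [0, 0, 0], [0, 0, 0], [0, 0, 0], [0, 0, 0], [0, 0, 0]]}}

```text
clock: 22.6
tcp_pos: [0.5314, 0.0509, 0.0566]
orientation: [179.9, -0.0, 79.5]
wrist_force: [0.3, -0.5, -1.8]
width: 0.352
gripper_force: 35.0
```

Request:
{"api": "carry_out", "payload": {"offset": [[-0.01, 0.02, 0], [0, 0, 0], [0, 0, -0.04], [0, 0, -0.04], [0, 0, -0.04], [0, 0, -0.04], [0, 0, -0.04], [0, 0, -0.04], [0, 0, -0.03], [0, 0, 0]], "twist": [[0, 0, 0], [0, 0, 0], [0, 0, 0], [0, 0, 0], [0, 0, 0], [0, 0, 0], [0, 0, 0], [0, 0, 0], [0, 0, 0], [0, 0, 0]]}}

```text
clock: 23.85
tcp_pos: [0.5298, 0.0532, 0.0285]
orientation: [-180.0, 0.0, 79.5]
wrist_force: [-0.1, 0.1, -1.5]
width: 0.353
gripper_force: 35.0
```

Request:
{"api": "carry_out", "payload": {"offset": [[0, 0, 0], [0, 0, 0], [0, 0, 0.1], [0, 0, 0.3], [0, 0, 0.5], [0, 0, 0.5], [0, 0, 0.5], [0, -0.3, 0.5], [0, -0.4, 0.2], [0, 0, 0]], "twist": [[0, 0, 0], [0, 0, 0], [0, 0, 0], [0, 0, 0], [0, 0, 0], [0, 0, 0], [0, 0, 0], [0, 0, 0], [0, 0, 0], [0, 0, 0]], "fingers": 0.5}}

```text
clock: 25.1
tcp_pos: [0.5311, -0.019, 0.2919]
orientation: [179.7, 0.0, 79.4]
wrist_force: [0.1, 0.7, 0.4]
width: 0.5
gripper_force: 0.0
```

```bash
python3 - <<'E'
from h import *
p=env.read_camera("wrist");save(p,"w6.png",(40,300,150,450),2);s=env.read_state();print(s["tcp_pos"],s["width"])
v=wells(p)
for d in env.pinpoint(p,"piston0"): print(round(d["score"],2),onz(p,d["pixel"],.029)[:2].round(4))
print("ring",ring(p,(.5297,.0518),z=.048))
E
```

```text
[ 0.53024184 -0.01758838  0.29012828] 0.5015139675017223
3 [np.int32(828), np.int32(807), np.int32(747)] [ 0.5674  0.0704 -0.1828] [ 0.2 -0.1 -0.1 -0.1 -0.   0.2]
0.57 [ 0.5299 -0.3007]
0.52 [ 0.4484 -0.3033]
ring (np.float32(0.52745), np.float32(0.052550003), np.float32(0.016700001))
```

View pics/w6.png

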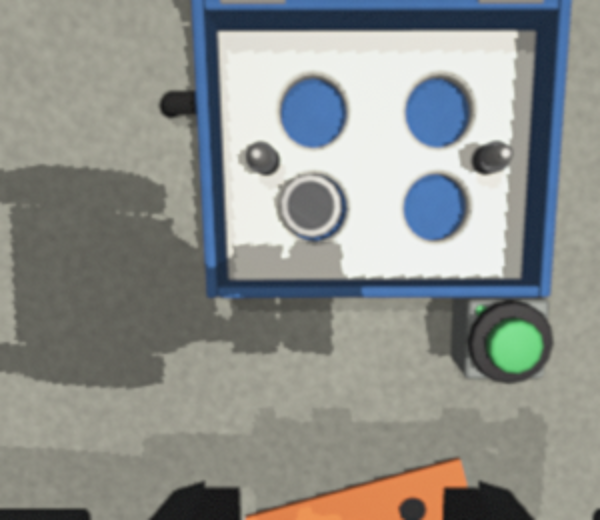

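First piston sits in its well (crop px (312,205)). On to the next.

Request:
{"api": "carry_out", "payload": {"offset": [[0, -0.3, 0], [0, -0.5, 0], [0, -0.5, 0], [0, -0.5, 0], [0, -0.5, 0], [0, -0.5, 0], [0, -0.5, -0.1], [-0.1, -0.4, -0.2], [-0.1, -0.1, -0.1], [0, 0, 0]], "twist": [[0, 0, 0.05], [0, 0, 0], [0, 0, 0], [0, 0, 0], [0, 0, 0], [0, 0, 0], [0, 0, 0], [0, 0, 0], [0, 0, 0], [0, 0, 0]], "fingers": 0.6}}

```text
clock: 26.45
tcp_pos: [0.5092, -0.3953, 0.2467]
orientation: [-179.8, -0.2, 79.7]
wrist_force: [0.4, 0.2, -0.5]
width: 0.6
gripper_force: 0.0
```

```bash
python3 - <<'E'
from h import *
p=env.read_camera("wrist");s=env.read_state();print(s["tcp_pos"],s["width"])
for d in env.pinpoint(p,"piston0"):
    X=onz(p,d["pixel"],.019); print(round(d["score"],2),np.round(d["pixel"]),X[:2].round(4),"ring",ring(p,X[:2]))
save(p,"w7.png",(0,260,100,450),2.2)
E
```

```text
[ 0.51008647 -0.39512442  0.24808305] 0.5969481566034586
0.87 [145. 243.] [ 0.444  -0.3136] ring (np.float64(0.4472577073876888), np.float64(-0.3143663881025004), np.float32(0.014950001))
0.85 [132.  97.] [ 0.3038 -0.2763] ring (np.float64(0.3055935604368485), np.float64(-0.27852268053004836), np.float32(0.01615))
0.78 [161. 514.] [ 0.71   -0.3778] ring (np.float64(0.7067682315046865), np.float64(-0.37500571070261546), np.float32(0.015550001))
0.56 [128. 326.] [ 0.5285 -0.3128] ring (np.float64(0.52629757157293), np.float64(-0.31608420403791926), np.float32(0.015100001))
```

View pics/w7.png

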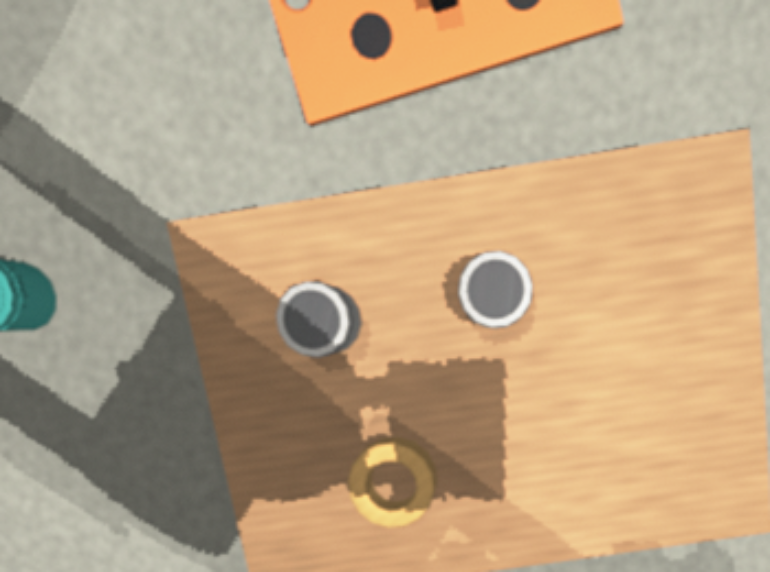

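Pistons remain at crop px (495,289) and (315,318), unmoved.

Request:
{"api": "carry_out", "payload": {"offset": [[0.1, 0.4, 0], [0.07, 0.38, -0.2], [0, 0, -0.4], [0, 0, -0.5], [0, 0, -0.5], [0, 0, -0.3], [0, 0, -0.2], [0, 0, -0.2], [0, 0, 0], [0, 0, 0]], "twist": [[0, 0, 0], [0, 0, 0], [0, 0, 0], [0, 0, 0], [0, 0, 0], [0, 0, 0], [0, 0, 0], [0, 0, 0], [0, 0, 0], [0, 0, 0]]}}

```text
clock: 27.8
tcp_pos: [0.5277, -0.3193, 0.0198]
orientation: [179.9, 0.0, 79.7]
wrist_force: [1.3, 0.3, 0.2]
width: 0.602
gripper_force: 0.0
```

Request:
{"api": "carry_out", "payload": {"offset": [[0, 0, 0], [0, 0, 0], [0, 0, 0], [0, 0, 0], [0, 0, 0], [0, 0, 0.1], [0, 0, 0.3], [0, 0, 0.5], [0, 0, 0.5], [0, 0, 0.3]], "twist": [[0, 0, 0], [0, 0, 0], [0, 0, 0], [0, 0, 0], [0, 0, 0], [0, 0, 0], [0, 0, 0], [0, 0, 0], [0, 0, 0], [0, 0, 0]], "fingers": 0.1}}

```text
clock: 29.05
tcp_pos: [0.5277, -0.3192, 0.192]
orientation: [179.8, 0.1, 79.7]
wrist_force: [0.7, -0.4, -1.6]
width: 0.353
gripper_force: 35.0
```

Request:
{"api": "carry_out", "payload": {"offset": [[0.1, 0.3, 0.3], [0.1, 0.5, 0.2], [0.1, 0.5, 0.1], [0.1, 0.5, 0], [0, 0.5, 0], [0, 0.5, 0], [0, 0.3, 0], [0, 0, 0], [0, 0, 0], [0, 0, 0]], "twist": [[0, 0, 0], [0, 0, 0], [0, 0, 0], [0, 0, 0], [0, 0, 0], [0, 0, 0], [0, 0, 0], [0, 0, 0], [0, 0, 0], [0, 0, 0]]}}

```text
clock: 30.3
tcp_pos: [0.567, -0.01, 0.2487]
orientation: [-180.0, 0.0, 79.6]
wrist_force: [-0.3, 0.0, -1.3]
width: 0.354
gripper_force: 35.0
```

```bash
cat >> h.py <<'E'
def held(p,s):
    """bright rim row of held piston vs prediction"""
    X=s["tcp_pos"];y=np.radians(s["orientation"][2]);u=np.array([np.cos(y),np.sin(y),0])
    g=cv2.cvtColor(p["frame"],cv2.COLOR_RGB2GRAY).astype(int)
    r0,c=proj(p,X+u*.016+[0,0,.021]);rb,_=proj(p,X+u*.016-[0,0,.017])
    r1,_=proj(p,X+u*.017+[0,0,.021]);print("pred rim",round(r0),"bottom",round(rb),"px/mm",round(r0-r1,2),g[int(rb)-8:int(r0)+22,int(c)].tolist())
E
python3 - <<'E'
from h import *
p=env.read_camera("wrist");s=env.read_state();print(s["tcp_pos"],s["width"],s["orientation"])
v=wells(p);targets(v);held(p,s)
E
```

```text
[ 0.56701314 -0.00999176  0.24867593] 0.3533739961564286 [-1.79992708e+02  1.07923759e-02  7.96321089e+01]
3 [np.int32(1002), np.int32(1019), np.int32(916)] [ 0.5676  0.0701 -0.1823] [ 0.1 -0.1 -0.1  0.  -0.1  0.1]
mm [0.5296 0.0516]
mp [0.5387 0.1008]
pm [0.5965 0.0393]
pp [0.6055 0.0885]
seat [0.5676 0.0701]
pred rim 289 bottom 258 px/mm 2.52 [139, 142, 136, 106, 79, 73, 73, 76, 74, 74, 74, 73, 75, 74, 72, 75, 74, 74, 74, 75, 76, 71, 48, 39, 50, 65, 74, 76, 75, 74, 74, 100, 122, 123, 119, 114, 116, 119, 113, 82, 59, 58, 56, 62, 60, 58, 50, 49, 49, 50, 49, 51, 49, 49, 49, 50, 49, 51, 48, 49, 48]
```

Request:
{"api": "carry_out", "payload": {"offset": [[0.15, 0.23, 0], [0.14, 0.24, 0], [0, 0, -0.4], [0, 0, -0.5], [0, 0, -0.5], [0, 0, -0.3], [0, 0, -0.19], [0, 0, 0], [0, 0, 0], [0, 0, 0]], "twist": [[0, 0, 0], [0, 0, 0], [0, 0, 0], [0, 0, 0], [0, 0, 0], [0, 0, 0], [0, 0, 0], [0, 0, 0], [0, 0, 0], [0, 0, 0]]}}

```text
clock: 31.6
tcp_pos: [0.5973, 0.038, 0.0615]
orientation: [179.8, -0.0, 79.7]
wrist_force: [0.9, 0.1, -1.3]
width: 0.352
gripper_force: 35.0
```

Request:
{"api": "carry_out", "payload": {"offset": [[-0.01, -0.01, 0], [0, 0, 0], [0, 0, -0.05], [0, 0, -0.05], [0, 0, -0.05], [0, 0, -0.05], [0, 0, -0.05], [0, 0, -0.03], [0, 0, -0.02], [0, 0, 0]], "twist": [[0, 0, 0], [0, 0, 0], [0, 0, 0], [0, 0, 0], [0, 0, 0], [0, 0, 0], [0, 0, 0], [0, 0, 0], [0, 0, 0], [0, 0, 0]]}}

```text
clock: 32.85
tcp_pos: [0.5951, 0.0372, 0.0298]
orientation: [180.0, -0.0, 79.7]
wrist_force: [-0.7, -1.1, -0.2]
width: 0.351
gripper_force: 35.0
```

Request:
{"api": "carry_out", "payload": {"offset": [[0, 0, 0], [0, 0, 0], [0, 0, 0.1], [0, 0, 0.3], [0, 0, 0.5], [0, 0, 0.5], [0, 0, 0.5], [-0.2, -0.3, 0.4], [-0.2, -0.4, 0], [0, 0, 0]], "twist": [[0, 0, 0], [0, 0, 0], [0, 0, 0], [0, 0, 0], [0, 0, 0], [0, 0, 0], [0, 0, 0], [0, 0, 0], [0, 0, 0], [0, 0, 0]], "fingers": 0.5}}

```text
clock: 34.1
tcp_pos: [0.5545, -0.0347, 0.2614]
orientation: [179.9, 0.0, 79.5]
wrist_force: [0.5, 0.7, -0.3]
width: 0.5
gripper_force: 0.0
```

```bash
python3 - <<'E'
from h import *
p=env.read_camera("wrist");save(p,"w8.png",(40,300,150,450),1.5);wells(p)
for w in((.5296,.0516),(.5965,.0393)): print(ring(p,w,z=.048))
E
```

```text
2 [np.int32(981), np.int32(969)] [ 0.5676  0.0706 -0.1818] [ 0.2 -0.  -0.2  0. ]
(np.float32(0.52985), np.float32(0.05235), np.float32(0.014850001))
(np.float32(0.59475), np.float32(0.038050003), np.float32(0.016700001))
```

View pics/w8.png

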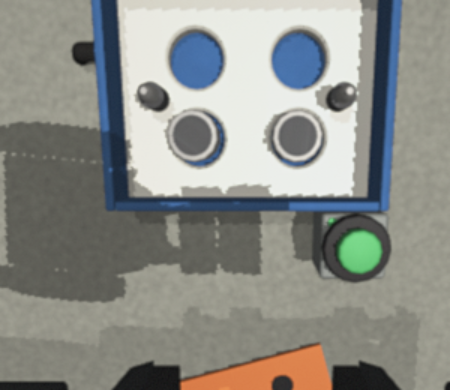

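Request:
{"api": "carry_out", "payload": {"offset": [[0, -0.3, 0], [-0.1, -0.5, 0], [-0.1, -0.5, 0], [-0.1, -0.5, 0], [-0.1, -0.5, 0], [-0.1, -0.5, 0], [-0.1, -0.5, -0.2], [-0.2, -0.3, -0.2], [-0.1, 0, 0], [0, 0, 0]], "twist": [[0, 0, 0], [0, 0, 0], [0, 0, 0], [0, 0, 0], [0, 0, 0], [0, 0, 0], [0, 0, 0], [0, 0, 0], [0, 0, 0], [0, 0, 0]], "fingers": 0.6}}

```text
clock: 35.4
tcp_pos: [0.4654, -0.3918, 0.2199]
orientation: [-180.0, -0.0, 79.7]
wrist_force: [-0.5, 0.7, 0.2]
width: 0.597
gripper_force: 0.0
```

```bash
python3 - <<'E'
from h import *
p=env.read_camera("wrist");s=env.read_state();print(s["tcp_pos"],s["width"])
for d in env.pinpoint(p,"piston0"):
    X=onz(p,d["pixel"],.019); print(round(d["score"],2),np.round(d["pixel"]),X[:2].round(4),"ring",ring(p,X[:2]))
E
```

```text
[ 0.46597181 -0.39173684  0.22055639] 0.5967316157036543
0.71 [156. 571.] [ 0.7062 -0.3765] ring (np.float64(0.7064305327578562), np.float64(-0.3752343981584668), np.float32(0.015550001))
0.7 [126. 129.] [ 0.3068 -0.2772] ring (np.float64(0.3220703527246226), np.float64(-0.282454794393035), np.float32(0.014950001))
0.69 [138. 284.] [ 0.4451 -0.3131] ring (np.float64(0.4463523461688108), np.float64(-0.31381393721104134), np.float32(0.015500001))
```

Both pistons sit in their wells (crop px (195,135) and (297,135)). Fetching the last one.

Request:
{"api": "carry_out", "payload": {"offset": [[-0.1, 0.4, 0], [-0.1, 0.39, -0.2], [0, 0, -0.4], [0, 0, -0.5], [0, 0, -0.4], [0, 0, -0.2], [0, 0, -0.2], [0, 0, -0.12], [0, 0, 0], [0, 0, 0]], "twist": [[0, 0, 0], [0, 0, 0], [0, 0, 0], [0, 0, 0], [0, 0, 0], [0, 0, 0], [0, 0, 0], [0, 0, 0], [0, 0, 0], [0, 0, 0]]}}

```text
clock: 36.75
tcp_pos: [0.4458, -0.3141, 0.0187]
orientation: [179.9, 0.1, 79.8]
wrist_force: [0.4, -1.1, 0.4]
width: 0.597
gripper_force: 0.0
```

Request:
{"api": "carry_out", "payload": {"offset": [[0, 0, 0], [0, 0, 0], [0, 0, 0], [0, 0, 0], [0, 0, 0], [0, 0, 0.1], [0, 0, 0.3], [0, 0, 0.5], [0, 0, 0.5], [0, 0, 0.3]], "twist": [[0, 0, 0], [0, 0, 0], [0, 0, 0], [0, 0, 0], [0, 0, 0], [0, 0, 0], [0, 0, 0], [0, 0, 0], [0, 0, 0], [0, 0, 0]], "fingers": 0.1}}

```text
clock: 38.0
tcp_pos: [0.4454, -0.3142, 0.1907]
orientation: [179.9, 0.1, 79.7]
wrist_force: [-0.4, -0.9, -0.9]
width: 0.353
gripper_force: 35.0
```

Request:
{"api": "carry_out", "payload": {"offset": [[0.2, 0.3, 0.3], [0.2, 0.5, 0.2], [0.2, 0.5, 0.1], [0.2, 0.5, 0], [0.2, 0.5, 0], [0.2, 0.5, 0], [0, 0.3, 0], [0, 0, 0], [0, 0, 0], [0, 0, 0]], "twist": [[0, 0, 0], [0, 0, 0], [0, 0, 0], [0, 0, 0], [0, 0, 0], [0, 0, 0], [0, 0, 0], [0, 0, 0], [0, 0, 0], [0, 0, 0]]}}

```text
clock: 39.25
tcp_pos: [0.5649, -0.005, 0.2478]
orientation: [-180.0, 0.0, 79.6]
wrist_force: [0.4, 1.0, -0.2]
width: 0.346
gripper_force: 35.0
```

```bash
python3 - <<'E'
from h import *
p=env.read_camera("wrist");s=env.read_state();print(s["tcp_pos"],s["width"],s["orientation"])
v=wells(p);targets(v);held(p,s)
E
```

```text
[ 0.56492192 -0.00501931  0.24777408] 0.3516876588043613 [-1.79998632e+02  1.03230141e-02  7.96276905e+01]
2 [np.int32(1005), np.int32(1013)] [ 0.5675  0.0701 -0.1826] [ 0.1 -0.  -0.1  0. ]
mm [0.5295 0.0517]
mp [0.5386 0.1008]
pm [0.5964 0.0393]
pp [0.6055 0.0885]
seat [0.5675 0.0701]
pred rim 289 bottom 258 px/mm 2.52 [135, 136, 136, 141, 141, 142, 140, 139, 135, 120, 85, 71, 71, 73, 74, 74, 71, 75, 76, 73, 75, 72, 73, 74, 73, 74, 73, 76, 74, 60, 44, 44, 57, 70, 74, 74, 73, 71, 76, 98, 119, 121, 120, 116, 100, 95, 92, 64, 46, 49, 48, 47, 49, 49, 50, 49, 49, 48, 50, 49, 50]
```

Request:
{"api": "carry_out", "payload": {"offset": [[-0.09, 0.35, 0], [-0.09, 0.35, 0], [-0.08, 0.36, 0], [0, 0, -0.4], [0, 0, -0.5], [0, 0, -0.5], [0, 0, -0.3], [0, 0, -0.17], [0, 0, 0], [0, 0, 0]], "twist": [[0, 0, 0], [0, 0, 0], [0, 0, 0], [0, 0, 0], [0, 0, 0], [0, 0, 0], [0, 0, 0], [0, 0, 0], [0, 0, 0], [0, 0, 0]]}}

```text
clock: 40.55
tcp_pos: [0.5403, 0.102, 0.0622]
orientation: [179.9, -0.0, 79.7]
wrist_force: [0.3, 0.3, -1.2]
width: 0.354
gripper_force: 35.0
```

Request:
{"api": "carry_out", "payload": {"offset": [[-0.01, -0.01, 0], [0, 0, 0], [0, 0, -0.05], [0, 0, -0.05], [0, 0, -0.05], [0, 0, -0.05], [0, 0, -0.05], [0, 0, -0.04], [0, 0, -0.03], [0, 0, 0]], "twist": [[0, 0, 0], [0, 0, 0], [0, 0, 0], [0, 0, 0], [0, 0, 0], [0, 0, 0], [0, 0, 0], [0, 0, 0], [0, 0, 0], [0, 0, 0]]}}

```text
clock: 41.8
tcp_pos: [0.538, 0.1012, 0.0286]
orientation: [-180.0, 0.0, 79.7]
wrist_force: [0.4, 0.6, -1.3]
width: 0.353
gripper_force: 35.0
```

```bash
python3 - <<'E'
from h import *
s=env.read_state();print(s["tcp_pos"],s["wrist_force"],s["orientation"])
b=env.read_camera("side");a=env.read_camera("scene")
for q in(a,b):
  print([(round(d["score"],2),onz(q,d["pixel"],0)[:2].round(4)) for d in env.pinpoint(q,"plate")[:2]])
E
```

```text
[0.53798782 0.10123752 0.02863864] [ 0.44470221  0.55545766 -1.2595272 ] [-1.79992570e+02  2.76877573e-03  7.97318493e+01]
[]
[(0.59, array([ 0.5235, -0.1734]))]
```

Request:
{"api": "carry_out", "payload": {"offset": [[0, 0, 0], [0, 0, 0], [0, 0, 0.1], [0, 0, 0.3], [0, 0, 0.5], [0, 0, 0.5], [0, -0.1, 0.5], [0, -0.5, 0.4], [0, -0.5, 0], [0, -0.3, 0]], "twist": [[0, 0, 0], [0, 0, 0], [0, 0, 0], [0, 0, 0], [0, 0, 0], [0, 0, 0], [0, 0, 0], [0, 0, 0], [0, 0, 0], [0, 0, 0]], "fingers": 0.5}}

```text
clock: 43.25
tcp_pos: [0.5382, -0.0396, 0.2596]
orientation: [179.8, 0.0, 79.7]
wrist_force: [-0.2, -0.2, -0.0]
width: 0.499
gripper_force: 0.0
```

```bash
python3 - <<'E'
from h import *
p=env.read_camera("wrist");cv2.imwrite("pics/keep.png",p["frame"][...,::-1]);wells(p)
for w in((.5296,.0516),(.5965,.0393),(.5386,.1008)): print(np.round(ring(p,w,z=.048),4))
E
```

```text
1 [np.int32(947)] [ 0.5679  0.0683 -0.172 ] [0. 0.]
[0.5324 0.0478 0.0161]
[0.5958 0.0386 0.0162]
[0.5404 0.0936 0.0167]
```

Request:
{"api": "carry_out", "payload": {"offset": [[0, -0.4, 0], [0, -0.5, 0], [0, -0.5, 0], [0, -0.5, 0], [0, -0.3, 0], [0, 0, 0], [0, 0, 0], [0, 0, 0], [0, 0, 0], [0, 0, 0]], "twist": [[0, 0, 0], [0, 0, 0], [0, 0, 0], [0, 0, 0], [0, 0, 0], [0, 0, 0], [0, 0, 0], [0, 0, 0], [0, 0, 0], [0, 0, 0]], "fingers": 0.5}}

```text
clock: 44.55
tcp_pos: [0.5382, -0.257, 0.2579]
orientation: [180.0, 0.0, 79.8]
wrist_force: [-0.5, 0.4, -0.4]
width: 0.503
gripper_force: 0.0
```

```bash
cat >> h.py <<'E'
def plate(p,z=.006):
    f=p["frame"].astype(int); m=((f[...,0]-f[...,2]>110)&(f[...,0]-f[...,1]>55)).astype(np.uint8)
    m=cv2.morphologyEx(m,cv2.MORPH_CLOSE,np.ones((25,25)))
    n,l,st,ce=cv2.connectedComponentsWithStats(m);i=1+np.argmax(st[1:,4])
    c=max(cv2.findContours((l==i).astype(np.uint8),cv2.RETR_EXTERNAL,cv2.CHAIN_APPROX_NONE)[0],key=cv2.contourArea)[:,0]
    w=np.array([onz(p,(q[1],q[0]),z)[:2] for q in c],np.float32)
    r=cv2.minAreaRect(w*1000); return r,st[i]
E
python3 - <<'E'
from h import *
p=env.read_camera("wrist");s=env.read_state();print(s["tcp_pos"])
print(plate(p)); print([(d["score"],d["pixel"],onz(p,d["pixel"],0)[:2]) for d in env.pinpoint(p,"plate")[:1]])
save(p,"w9.png")
E
```

```text
[ 0.53811127 -0.25711765  0.25791544]
(((523.614990234375, -173.8294677734375), (142.90126037597656, 99.40243530273438), 5.5208048820495605), array([  215,    65,   142,   132, 10246], dtype=int32))
[(0.92, [134.8, 292.1], array([ 0.52157736, -0.17430108]))]
```

View pics/w9.png

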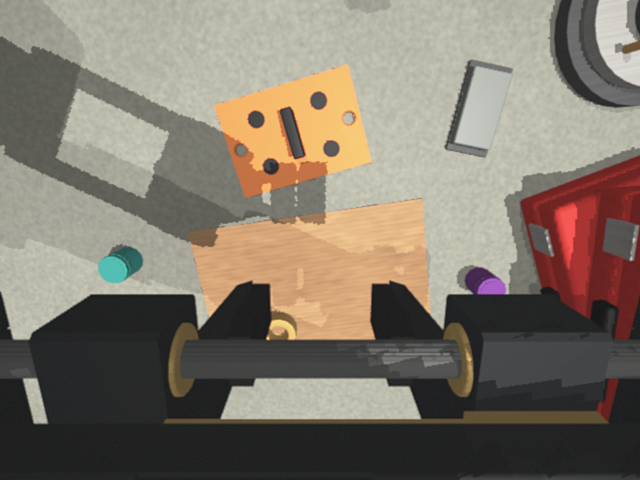

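The plate lies flat with its grip bar at px (133,292) and holes at (117,348) and (150,241). Its centre is (0.5236,-0.1738), yaw 5.5°, size 143 x 99 mm as expected. I'll grasp it now.

Request:
{"api": "carry_out", "payload": {"offset": [[-0.05, 0.28, 0], [-0.05, 0.28, 0], [-0.05, 0.27, -0.1], [0, 0, -0.4], [0, 0, -0.5], [0, 0, -0.5], [0, 0, -0.4], [0, 0, -0.3], [0, 0, -0.2], [0, 0, -0.08]], "twist": [[0, 0, 1], [0, 0, 1], [0, 0, 1], [0, 0, 0.93], [0, 0, 0], [0, 0, 0], [0, 0, 0], [0, 0, 0], [0, 0, 0], [0, 0, 0]], "fingers": 0.4}}

```text
clock: 45.9
tcp_pos: [0.5222, -0.1741, 0.0085]
orientation: [-179.9, -0.1, 95.4]
wrist_force: [0.2, 0.5, 0.5]
width: 0.402
gripper_force: 0.0
```

Request:
{"api": "carry_out", "payload": {"offset": [[0, 0, 0], [0, 0, 0], [0, 0, 0], [0, 0, 0], [0, 0, 0], [0, 0, 0], [0, 0, 0], [0, 0, 0], [0, 0, 0], [0, 0, 0]], "twist": [[0, 0, 0], [0, 0, 0], [0, 0, 0], [0, 0, 0], [0, 0, 0], [0, 0, 0], [0, 0, 0], [0, 0, 0], [0, 0, 0], [0, 0, 0]], "fingers": 0, "squeeze": 40}}

```text
clock: 47.15
tcp_pos: [0.5238, -0.175, 0.0109]
orientation: [179.9, 0.1, 95.5]
wrist_force: [0.1, 0.9, 7.0]
width: 0.134
gripper_force: 40.0
```

Request:
{"api": "carry_out", "payload": {"offset": [[0, 0, 0.1], [0, 0, 0.3], [0, 0, 0.5], [0, 0, 0.5], [0, 0.2, 0.5], [0.1, 0.5, 0.1], [0.1, 0.5, 0], [0.1, 0.3, 0], [0, 0, 0], [0, 0, 0]], "twist": [[0, 0, 0], [0, 0, 0], [0, 0, 0], [0, 0, -0.5], [0, 0, -0.7], [0, 0, -0.7], [0, 0, -0.7], [0, 0, -0.7], [0, 0, -0.68], [0, 0, 0]]}}

```text
clock: 48.4
tcp_pos: [0.5526, -0.024, 0.2097]
orientation: [-180.0, 0.0, 79.6]
wrist_force: [0.9, -0.7, -1.4]
width: 0.134
gripper_force: 40.0
```

```bash
python3 - <<'E'
from h import *
p=env.read_camera("wrist");s=env.read_state();X=s["tcp_pos"];print(X,s["width"],s["orientation"]);save(p,"w10.png")
f=p["frame"].astype(int); m=((f[...,0]-f[...,2]>90)&(f[...,0]-f[...,1]>45))
y=np.radians(s["orientation"][2]);u=np.array([np.cos(y),np.sin(y)]);w=np.array([u[1],-u[0]])
# front edge: for each column, topmost orange pixel
E=[]
for c in range(150,490,6):
    r=np.where(m[150:340,c])[0]
    if len(r)>8:
        r=r[0]+149.5; q=onz(p,(r,c),X[2]-.0105+.006)[:2]-X[:2]; E.append((q@w,q@u))
E=np.array(E)*1000;print(len(E),E[::6].round(1).tolist())
print(np.polyfit(E[8:-8,0],E[8:-8,1],1))
rr=int(proj(p,np.append(X[:2]+u*.035,X[2]-.0045))[0]); c=np.where(m[rr])[0];print(rr,c.min(),c.max(),[((onz(p,(rr,k),X[2]-.0045)[:2]-X[:2])@w*1000).round(1) for k in(c.min(),c.max())])
v=wells(p)
# pins: dark tips
E
```

```text
[ 0.55258239 -0.0244522   0.20973144] 0.13191958508087043 [-1.79962500e+02  4.31939090e-03  7.95959823e+01]
57 [[-71.3, 51.4], [-56.3, 51.4], [-41.4, 51.4], [-26.5, 51.4], [-11.6, 51.8], [3.3, 51.8], [18.2, 51.8], [33.1, 51.8], [48.0, 51.8], [62.9, 51.8]]
[4.27175158e-03 5.17317040e+01]
225 154 488 [np.float64(-71.6), np.float64(70.7)]
2 [np.int32(1289), np.int32(126)] [ 0.5745  0.0659 -0.0786] [ 4.6 -0.4 -4.6  0.4]
```

View pics/w10.png

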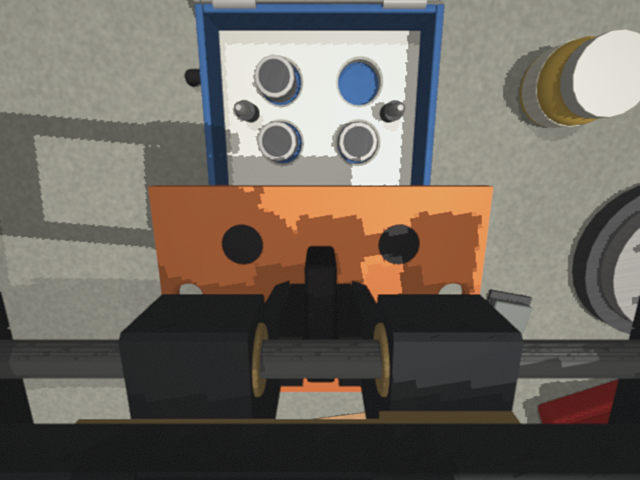

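The plate is held level with its far edge at row 185. The three pistons are in their wells at px (77,277), (142,279) and (142,358), and the pins are at (110,246) and (110,393). I'll move over the pins.

Request:
{"api": "carry_out", "payload": {"offset": [[0.05, 0.31, 0], [0.05, 0.31, 0], [0.05, 0.31, 0], [0, 0, -0.4], [0, 0, -0.3], [0, 0, -0.3], [0, 0, -0.17], [0, 0, 0], [0, 0, 0], [0, 0, 0]], "twist": [[0, 0, 0], [0, 0, 0], [0, 0, 0], [0, 0, 0], [0, 0, 0], [0, 0, 0], [0, 0, 0], [0, 0, 0], [0, 0, 0], [0, 0, 0]]}}

```text
clock: 49.7
tcp_pos: [0.569, 0.0683, 0.0943]
orientation: [179.9, -0.0, 79.5]
wrist_force: [0.6, -0.4, -0.5]
width: 0.135
gripper_force: 40.0
```

```bash
python3 - <<'E'
from h import *
s=env.read_state();print(s["tcp_pos"],s["orientation"],s["wrist_force"])
p=env.read_camera("wrist");f=p["frame"]
# pins from previous saved view are gone; report hood etc only
import cv2
k=cv2.imread("pics/w10.png")[...,::-1]
E
```

```text
[0.56903573 0.0682843  0.09425543] [ 1.79857294e+02 -1.49841234e-02  7.95285454e+01] [ 0.63539181 -0.42430812 -0.51785308]
```

Request:
{"api": "carry_out", "payload": {"offset": [[-0.01, 0.01, 0], [0, 0, 0], [0, 0, -0.03], [0, 0, -0.03], [0, 0, -0.03], [0, 0, -0.03], [0, 0, -0.03], [0, 0, -0.02], [0, 0, 0], [0, 0, 0]], "twist": [[0, 0, 0], [0, 0, 0], [0, 0, 0], [0, 0, 0], [0, 0, 0], [0, 0, 0], [0, 0, 0], [0, 0, 0], [0, 0, 0], [0, 0, 0]]}}

```text
clock: 51.0
tcp_pos: [0.5672, 0.0693, 0.0758]
orientation: [180.0, 0.0, 79.5]
wrist_force: [1.8, -1.1, -3.7]
width: 0.135
gripper_force: 40.0
```

Request:
{"api": "carry_out", "payload": {"offset": [[0.01, 0, 0], [0, 0, -0.03], [0, 0, -0.03], [0, 0, -0.03], [0, 0, -0.03], [0, 0, -0.02], [0, 0, -0.02], [0, 0, 0], [0, 0, 0], [0, 0, 0]], "twist": [[0, 0, 0], [0, 0, 0], [0, 0, 0], [0, 0, 0], [0, 0, 0], [0, 0, 0], [0, 0, 0], [0, 0, 0], [0, 0, 0], [0, 0, 0]]}}

```text
clock: 52.25
tcp_pos: [0.5679, 0.0694, 0.0609]
orientation: [-180.0, 0.0, 79.5]
wrist_force: [-5.3, 0.0, 7.7]
width: 0.132
gripper_force: 40.0
```

Request:
{"api": "carry_out", "payload": {"offset": [[-0.005, 0, 0], [0, 0, -0.01], [0, 0, 0], [0, 0, 0], [0, 0, 0], [0, 0, 0], [0, 0, 0], [0, 0, 0], [0, 0, 0], [0, 0, 0]], "twist": [[0, 0, 0], [0, 0, 0], [0, 0, 0], [0, 0, 0], [0, 0, 0], [0, 0, 0], [0, 0, 0], [0, 0, 0], [0, 0, 0], [0, 0, 0]]}}

```text
clock: 53.5
tcp_pos: [0.568, 0.0695, 0.0608]
orientation: [180.0, 0.0, 79.5]
wrist_force: [-6.3, 0.5, 13.8]
width: 0.133
gripper_force: 40.0
```

Request:
{"api": "carry_out", "payload": {"offset": [[0, 0, 0], [0, 0, 0], [0, 0, 0], [0, 0, 0], [0, 0, 0.1], [0, 0, 0.3], [0, 0, 0.5], [0, 0, 0.5], [0, -0.4, 0.3], [0, -0.4, 0]], "twist": [[0, 0, 0], [0, 0, 0], [0, 0, 0], [0, 0, 0], [0, 0, 0], [0, 0, 0], [0, 0, 0], [0, 0, 0], [0, 0, 0], [0, 0, 0]], "fingers": 0.35}}

```text
clock: 54.75
tcp_pos: [0.5694, -0.0114, 0.2334]
orientation: [179.6, 0.0, 79.6]
wrist_force: [0.7, -0.5, 0.5]
width: 0.351
gripper_force: 0.0
```

```bash
python3 - <<'E'
from h import *
p=env.read_camera("wrist");s=env.read_state();print(s["tcp_pos"])
for z in(.050,.056,.062,.08): print(z,plate(p,z))
for q in(p,env.read_camera("side"),env.read_camera("scene")):
  print([(round(d["score"],2),onz(q,d["pixel"],.05)[:2].round(4)) for d in env.pinpoint(q,"plate")[:1]],[(round(d["score"],2),onz(q,d["pixel"],.229)[:2].round(4)) for d in env.pinpoint(q,"hood_handle")[:1]])
E
```

```text
[ 0.56869257 -0.01597204  0.23164759]
0.05 (((552.856689453125, 69.87153625488281), (97.13221740722656, 117.64722442626953), 78.65237426757812), array([  214,    73,   139,   118, 14126], dtype=int32))
0.056 (((553.3519287109375, 69.60334777832031), (95.3586196899414, 115.49900817871094), 78.6523666381836), array([  214,    73,   139,   118, 14126], dtype=int32))
0.062 (((553.8469848632812, 69.33517456054688), (93.58501434326172, 113.35083770751953), 78.6523666381836), array([  214,    73,   139,   118, 14126], dtype=int32))
0.08 (((555.3324584960938, 68.53062438964844), (88.26421356201172, 106.90626525878906), 78.65235900878906), array([  214,    73,   139,   118, 14126], dtype=int32))
[(0.8, array([0.5682, 0.0719]))] []
[(0.79, array([0.5628, 0.0654]))] [(0.94, array([0.5967, 0.2089]))]
[(0.9, array([0.5656, 0.0719]))] [(0.81, array([0.6017, 0.2263]))]
```

Request:
{"api": "carry_out", "payload": {"offset": [[0, 0, 0.3], [0, 0, 0.4], [0, 0, 0.3], [0, 0, 0], [0, 0, 0], [0, 0, 0], [0, 0, 0], [0, 0, 0], [0, 0, 0], [0, 0, 0]], "twist": [[0, 0, -1], [0, 0, -1], [0, 0, -1], [0, 0, -1], [0, 0, -1], [0, 0, -1], [0, 0, -1], [0, 0, -1], [0, 0, -1], [0, 0, -1]]}}

```text
clock: 56.45
tcp_pos: [0.5674, -0.0097, 0.3285]
orientation: [-180.0, 0.0, 39.5]
wrist_force: [1.1, -0.4, 0.9]
width: 0.35
gripper_force: 0.0
```

Request:
{"api": "carry_out", "payload": {"offset": [[0, 0, 0], [0, 0, 0], [0, 0, 0], [0, 0, 0], [0, 0, 0], [0, 0.4, 0], [0, 0.4, 0], [0, 0.4, 0], [0.1, 0.4, 0], [0, 0, 0]], "twist": [[0, 0, -1], [0, 0, -1], [0, 0, -1], [0, 0, -1], [0, 0, -1], [0, 0, -1], [0, 0, -1], [0, 0, -1], [0, 0, -1], [0, 0, -1]]}}

```text
clock: 57.7
tcp_pos: [0.5771, 0.153, 0.3284]
orientation: [-180.0, 0.0, -0.3]
wrist_force: [0.2, 0.1, 0.1]
width: 0.354
gripper_force: 0.0
```

Request:
{"api": "carry_out", "payload": {"offset": [[0, 0.4, 0], [0.1, 0.3, 0], [0, 0, 0], [0, 0, 0], [0, 0, 0], [0, 0, 0], [0, 0, 0], [0, 0, 0], [0, 0, 0], [0, 0, 0]], "twist": [[0, 0, -1], [0, 0, -1], [0, 0, -0.5], [0, 0, 0], [0, 0, 0], [0, 0, 0], [0, 0, 0], [0, 0, 0], [0, 0, 0], [0, 0, 0]]}}

```text
clock: 58.95
tcp_pos: [0.5875, 0.2194, 0.3288]
orientation: [-180.0, -0.0, -10.5]
wrist_force: [0.2, -0.4, 0.3]
width: 0.347
gripper_force: 0.0
```

```bash
python3 - <<'E'
from h import *
s=env.read_state();print(s["tcp_pos"],s["orientation"])
p,a,b=[env.read_camera(n) for n in("wrist","scene","side")]
o=[]
for n,q in(("w",p),("a",a),("b",b)):
    D=env.pinpoint(q,"hood_handle")[:1]
    print(n,[(round(d["score"],2),np.round(d["pixel"]).tolist(),onz(q,d["pixel"],.2255)[:2].round(4).tolist()) for d in D])
    if D and D[0]["score"]>.4: o.append((q,D[0]["pixel"]))
if len(o)>1: print(tri(o))
print([np.round(proj(q,[.595,.2206,.2255])) for q in(p,a,b)])
E
```

```text
[0.5875026  0.21941853 0.32880243] [-1.79998937e+02 -1.88644436e-04 -1.04705631e+01]
w [(0.76, [232.0, 313.0], [0.5956, 0.2236])]
a [(0.6, [196.0, 419.0], [0.5982, 0.2265])]
b [(0.94, [129.0, 342.0], [0.6032, 0.2208])]
[0.59943309 0.22445614 0.22552296]
[array([232., 318.]), array([195., 416.]), array([129., 338.])]
```

Request:
{"api": "carry_out", "payload": {"offset": [[0.08, 0.02, 0], [0, 0, -0.3], [0, 0, -0.3], [0, 0, -0.2], [0, 0, -0.2], [0, 0, -0.15], [0, 0, 0], [0, 0, 0], [0, 0, 0], [0, 0, 0]], "twist": [[0, 0, 0], [0, 0, 0], [0, 0, 0], [0, 0, 0], [0, 0, 0], [0, 0, 0], [0, 0, 0], [0, 0, 0], [0, 0, 0], [0, 0, 0]], "fingers": 0.35}}

```text
clock: 60.5
tcp_pos: [0.5959, 0.2215, 0.2146]
orientation: [-180.0, -0.1, -10.5]
wrist_force: [0.8, 0.7, -0.3]
width: 0.348
gripper_force: 0.0
```

Request:
{"api": "carry_out", "payload": {"offset": [[0, 0, 0], [0, 0, 0], [0, 0, 0], [0, 0, 0], [0, 0, 0], [0, 0, 0], [0, 0, 0], [0, 0, 0], [0, 0, 0], [0, 0, 0]], "twist": [[0, 0, 0], [0, 0, 0], [0, 0, 0], [0, 0, 0], [0, 0, 0], [0, 0, 0], [0, 0, 0], [0, 0, 0], [0, 0, 0], [0, 0, 0]], "fingers": 0, "squeeze": 20}}

```text
clock: 61.75
tcp_pos: [0.5956, 0.2217, 0.214]
orientation: [-180.0, -0.0, -10.5]
wrist_force: [1.7, 5.2, 2.6]
width: 0.126
gripper_force: 20.0
```

```bash
python3 - <<'E'
import numpy as np
from cell import env
s=env.read_state();print(s["tcp_pos"],s["width"],s["wrist_force"])
psi=-.182;r=.1804
d=s["tcp_pos"][:2]-[.5675,.0702];yl=-np.sin(psi)*d[0]+np.cos(psi)*d[1];xl=np.cos(psi)*d[0]+np.sin(psi)*d[1]
t0=np.pi-np.arccos(np.clip((yl-.07)/r,-1,1))-.0666;print(xl,yl,t0,"bar z",.066+r*np.sin(t0+.0666))
t=np.linspace(t0,0,21)+.0666
y=.07-r*np.cos(t);z=.066+r*np.sin(t)
Q=np.round(np.c_[-np.sin(psi)*y,np.cos(psi)*y,z]*10,2);print(np.diff(Q,axis=0).round(2).tolist())
E
```

```text
[0.59557674 0.22174159 0.2140009 ] 0.12599245590067154 [1.67100302 5.21434204 2.55535223]
0.00018445536218322095 0.15412048022770125 1.9892996670936858 bar z 0.22558666863576332
[[-0.03, -0.16, 0.07], [-0.03, -0.17, 0.06], [-0.03, -0.17, 0.04], [-0.03, -0.18, 0.03], [-0.04, -0.17, 0.0], [-0.03, -0.18, -0.01], [-0.03, -0.17, -0.03], [-0.03, -0.17, -0.04], [-0.03, -0.17, -0.07], [-0.03, -0.16, -0.08], [-0.03, -0.15, -0.09], [-0.03, -0.14, -0.11], [-0.02, -0.12, -0.12], [-0.02, -0.12, -0.14], [-0.02, -0.1, -0.15], [-0.02, -0.09, -0.15], [-0.01, -0.07, -0.17], [-0.01, -0.05, -0.17], [-0.01, -0.04, -0.17], [0.0, -0.02, -0.18]]
```

Request:
{"api": "carry_out", "payload": {"offset": [[-0.03, -0.16, 0.07], [-0.03, -0.17, 0.06], [-0.03, -0.17, 0.04], [-0.03, -0.18, 0.03], [-0.04, -0.17, 0.0], [-0.03, -0.18, -0.01], [-0.03, -0.17, -0.03], [-0.03, -0.17, -0.04], [-0.03, -0.17, -0.07], [-0.03, -0.16, -0.08]], "twist": [[0, 0, 0], [0, 0, 0], [0, 0, 0], [0, 0, 0], [0, 0, 0], [0, 0, 0], [0, 0, 0], [0, 0, 0], [0, 0, 0], [0, 0, 0]]}}

```text
clock: 63.0
tcp_pos: [0.5639, 0.0504, 0.2101]
orientation: [180.0, 0.1, -10.5]
wrist_force: [-1.0, 4.2, 2.2]
width: 0.128
gripper_force: 20.0
```

Request:
{"api": "carry_out", "payload": {"offset": [[-0.03, -0.15, -0.09], [-0.03, -0.14, -0.11], [-0.02, -0.12, -0.12], [-0.02, -0.12, -0.14], [-0.02, -0.1, -0.15], [-0.02, -0.09, -0.15], [-0.01, -0.07, -0.17], [-0.01, -0.05, -0.17], [-0.01, -0.04, -0.16], [0, -0.02, -0.14]], "twist": [[0, 0, 0], [0, 0, 0], [0, 0, 0], [0, 0, 0], [0, 0, 0], [0, 0, 0], [0, 0, 0], [0, 0, 0], [0, 0, 0], [0, 0, 0]]}}

```text
clock: 64.25
tcp_pos: [0.5472, -0.0386, 0.0696]
orientation: [-180.0, 0.0, -10.5]
wrist_force: [-0.7, 3.4, 2.6]
width: 0.128
gripper_force: 20.0
```

Request:
{"api": "carry_out", "payload": {"offset": [[0, 0, -0.02], [0, 0, -0.01], [0, 0, -0.01], [0, 0, -0.01], [0, 0, -0.01], [0, 0, -0.01], [0, 0, -0.01], [0, 0, 0], [0, 0, 0], [0, 0, 0]], "twist": [[0, 0, 0], [0, 0, 0], [0, 0, 0], [0, 0, 0], [0, 0, 0], [0, 0, 0], [0, 0, 0], [0, 0, 0], [0, 0, 0], [0, 0, 0]]}}

```text
clock: 65.5
tcp_pos: [0.5473, -0.0389, 0.0641]
orientation: [180.0, 0.0, -10.5]
wrist_force: [-10.4, -1.6, 15.6]
width: 0.123
gripper_force: 20.0
```

Request:
{"api": "carry_out", "payload": {"offset": [[0, 0, -0.02], [0, 0, 0], [0, 0, 0], [0, 0, 0], [0, 0, 0], [0, 0, 0], [0, 0, 0], [0, 0, 0], [0, 0, 0], [0, 0, 0]], "twist": [[0, 0, 0], [0, 0, 0], [0, 0, 0], [0, 0, 0], [0, 0, 0], [0, 0, 0], [0, 0, 0], [0, 0, 0], [0, 0, 0], [0, 0, 0]]}}

```text
clock: 66.75
tcp_pos: [0.5481, -0.0391, 0.0633]
orientation: [179.9, -0.1, -10.4]
wrist_force: [-12.4, 0.2, 22.3]
width: 0.126
gripper_force: 20.0
```

Request:
{"api": "carry_out", "payload": {"offset": [[0, 0, 0], [0, 0, 0], [0, 0, 0], [0, 0, 0.1], [0, 0, 0.2], [0, 0, 0.2], [0, 0, 0], [0, 0, 0], [0, 0, 0], [0, 0, 0]], "twist": [[0, 0, 0], [0, 0, 0], [0, 0, 0], [0, 0, 0], [0, 0, 0], [0, 0, 0], [0, 0, 0], [0, 0, 0], [0, 0, 0], [0, 0, 0]], "fingers": 0.3}}

```text
clock: 68.0
tcp_pos: [0.547, -0.0385, 0.1101]
orientation: [-180.0, 0.1, -10.5]
wrist_force: [-0.3, -0.2, -0.1]
width: 0.3
gripper_force: 0.0
```

Request:
{"api": "carry_out", "payload": {"offset": [[0, 0, 0], [0, 0, 0], [0, 0, 0], [0, 0, 0], [0, 0, 0], [0, 0, 0], [0, 0, -0.06], [0, 0, -0.04], [0, 0, -0.02], [0, 0, 0]], "twist": [[0, 0, 0], [0, 0, 0], [0, 0, 0], [0, 0, 0], [0, 0, 0], [0, 0, 0], [0, 0, 0], [0, 0, 0], [0, 0, 0], [0, 0, 0]], "fingers": 0}}

```text
clock: 69.25
tcp_pos: [0.5473, -0.0385, 0.0985]
orientation: [-180.0, 0.0, -10.5]
wrist_force: [0.2, 0.6, -0.6]
width: 0.002
gripper_force: 0.0
```

Request:
{"api": "carry_out", "payload": {"offset": [[0, 0, -0.04], [0, 0, -0.03], [0, 0, -0.02], [0, 0, -0.02], [0, 0, -0.02], [0, 0, -0.02], [0, 0, -0.01], [0, 0, 0], [0, 0, 0], [0, 0, 0]], "twist": [[0, 0, 0], [0, 0, 0], [0, 0, 0], [0, 0, 0], [0, 0, 0], [0, 0, 0], [0, 0, 0], [0, 0, 0], [0, 0, 0], [0, 0, 0]]}}

```text
clock: 70.5
tcp_pos: [0.5477, -0.0386, 0.0841]
orientation: [180.0, -0.0, -10.5]
wrist_force: [-3.9, 0.8, 11.1]
width: 0.005
gripper_force: 5.4
```

Request:
{"api": "carry_out", "payload": {"offset": [[0, 0, 0.3], [0.36, 0.02, 0], [0.36, 0.01, 0], [0, 0, 0], [0, 0, -0.2], [0, 0, -0.1], [0, 0, -0.05], [0, 0, 0], [0, 0, 0], [0, 0, 0]], "twist": [[0, 0, 0], [0, 0, 0], [0, 0, 0], [0, 0, 0], [0, 0, 0], [0, 0, 0], [0, 0, 0], [0, 0, 0], [0, 0, 0], [0, 0, 0]]}}

```text
clock: 71.75
tcp_pos: [0.6199, -0.0357, 0.0784]
orientation: [180.0, -0.1, -10.5]
wrist_force: [-0.0, 0.9, 0.3]
width: 0.005
gripper_force: 0.7
```

Request:
{"api": "carry_out", "payload": {"offset": [[0, 0, -0.03], [0, 0, -0.02], [0, 0, -0.02], [0, 0, -0.02], [0, 0, -0.01], [0, 0, -0.01], [0, 0, 0], [0, 0, 0], [0, 0, 0], [0, 0, 0]], "twist": [[0, 0, 0], [0, 0, 0], [0, 0, 0], [0, 0, 0], [0, 0, 0], [0, 0, 0], [0, 0, 0], [0, 0, 0], [0, 0, 0], [0, 0, 0]]}}

```text
clock: 73.0
tcp_pos: [0.6204, -0.0358, 0.0719]
orientation: [180.0, -0.1, -10.4]
wrist_force: [-15.9, 2.2, 35.1]
width: 0.006
gripper_force: 18.0
```

Request:
{"api": "carry_out", "payload": {"offset": [[0, 0, 0.1], [0, 0, 0.3], [0, 0, 0.4], [0, -0.2, 0.5], [0, -0.4, 0.4], [0, -0.4, 0.3], [0, 0, 0], [0, 0, 0], [0, 0, 0], [0, 0, 0]], "twist": [[0, 0, 0], [0, 0, 0], [0, 0, 0], [0, 0, 0], [0, 0, 0], [0, 0, 0], [0, 0, 0], [0, 0, 0], [0, 0, 0], [0, 0, 0]]}}

```text
clock: 74.25
tcp_pos: [0.6191, -0.1343, 0.2655]
orientation: [-180.0, 0.1, -10.4]
wrist_force: [0.8, -0.7, 0.8]
width: 0.003
gripper_force: 0.0
```

```bash
python3 - <<'E'
from h import *
a,b,w=[env.read_camera(n) for n in("scene","side","wrist")]
H=[]
for n,q in(("a",a),("b",b),("w",w)):
    for k,P in(("hood_handle",(.5477,-.038,.078)),("start_top",(.6193,-.0349,.0746))):
        D=env.pinpoint(q,k)[:1]; print(n,k,[(round(d["score"],2),np.round(d["pixel"])) for d in D],"pred",np.round(proj(q,P)))
s=env.read_state();print(s["clock"],s["tcp_pos"],s["wrist_force"])
E
```

```text
a hood_handle [(0.56, array([224., 288.]))] pred [228. 290.]
a start_top [(0.51, array([247., 288.]))] pred [250. 285.]
b hood_handle [(0.91, array([263., 324.]))] pred [259. 320.]
b start_top [(0.63, array([260., 360.]))] pred [259. 356.]
w hood_handle [(0.72, array([304., 238.]))] pred [304. 239.]
w start_top [(0.95, array([239., 219.]))] pred [236. 219.]
74.7 [ 0.61951207 -0.13559682  0.2668479 ] [-0.1039911   0.03500887 -0.12514252]
```

```bash
python3 -c "
from cell import env
print(env.finish_job())"
```

```text
the job is handed in; nothing more can be done
None
```

I handed the job in at about 75 s with every step carried out, but the hand-in returned no verdict: the hood was opened, the three pistons set in wells, the plate seated on the pins, the hood shut, and the start button pressed and released.

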